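# Pin the formers to the bending jig

### The job

Set up the bending jig: lay every former that is on the bench flat on a seat of its own on the jig plate, square to it with its nose facing the pointer beside that seat, push a T-pin from the rack down through former and plate until its collar is fully home, and give the pin a full quarter turn so that it is locked under the plate. Any seats and any pins will do; leave any spare pin in the rack, and leave the other things on the bench alone.

Things in the scene. Friction and masses are not known exactly. Their poses are not given: they have to be found in the camera images.
- jig: Bending jig, fixed: dark steel plate 320 mm (x) by 250 mm (y), 12 mm thick, on end feet; top 50 mm above the bench, free space below. Origin on the bench under its centre, z up. Four seats at x -55 and +55, y -67.5 and +67.5 mm, each a keyed through hole: slot 45 mm long (along jig x), 11 mm wide, with a 19 (x) x 22 mm (y) eye at its middle. Beyond each seat a pointer stands by the plate's end.
- seat0 (a point): Centre of a seat's keyed hole at the top face of the plate (jig x -55, y -67.5 mm, 50 mm above the bench); axes as the jig's. Its pointer is a fixed 28 mm lozenge, 8 mm high, whose tip lies 72 mm from the seat's centre towards the jig's -x: a former set right has its nose that way, its tip 10 mm short of the pointer.
- seat1 (a point): Centre of a seat's keyed hole at the top face of the plate (jig x -55, y 67.5 mm, 50 mm above the bench); axes as the jig's. Its pointer is a fixed 28 mm lozenge, 8 mm high, whose tip lies 72 mm from the seat's centre towards the jig's -x: a former set right has its nose that way, its tip 10 mm short of the pointer.
- seat2 (a point): Centre of a seat's keyed hole at the top face of the plate (jig x 55, y -67.5 mm, 50 mm above the bench); axes as the jig's. Its pointer is a fixed 28 mm lozenge, 8 mm high, whose tip lies 72 mm from the seat's centre towards the jig's +x: a former set right has its nose that way, its tip 10 mm short of the pointer.
- seat3 (a point): Centre of a seat's keyed hole at the top face of the plate (jig x 55, y 67.5 mm, 50 mm above the bench); axes as the jig's. Its pointer is a fixed 28 mm lozenge, 8 mm high, whose tip lies 72 mm from the seat's centre towards the jig's +x: a former set right has its nose that way, its tip 10 mm short of the pointer.
- former0: Steel former, 30 mm thick, 0.45 kg (three or four are present, all alike): block 72 mm long (x -36 to +36), 50 mm wide (y), with an 18 mm wide round-ended nose on the +x end. Through hole keyed as a seat's: slot 45 x 11 mm along x, 19 x 22 mm eye. Origin: hole centre at the underside; z up. Lies flat on the bench at first; grip it across its 50 mm width.
- nose0 (a point): Tip of the nose of former0, at its underside, 62 mm from its origin along its +x.
- former1: Steel former, 30 mm thick, 0.45 kg (three or four are present, all alike): block 72 mm long (x -36 to +36), 50 mm wide (y), with an 18 mm wide round-ended nose on the +x end. Through hole keyed as a seat's: slot 45 x 11 mm along x, 19 x 22 mm eye. Origin: hole centre at the underside; z up. Lies flat on the bench at first; grip it across its 50 mm width.
- nose1 (a point): Tip of the nose of former1, at its underside, 62 mm from its origin along its +x.
- former2: Steel former, 30 mm thick, 0.45 kg (three or four are present, all alike): block 72 mm long (x -36 to +36), 50 mm wide (y), with an 18 mm wide round-ended nose on the +x end. Through hole keyed as a seat's: slot 45 x 11 mm along x, 19 x 22 mm eye. Origin: hole centre at the underside; z up. Lies flat on the bench at first; grip it across its 50 mm width.
- nose2 (a point): Tip of the nose of former2, at its underside, 62 mm from its origin along its +x.
- former3: Steel former, 30 mm thick, 0.45 kg (three or four are present, all alike): block 72 mm long (x -36 to +36), 50 mm wide (y), with an 18 mm wide round-ended nose on the +x end. Through hole keyed as a seat's: slot 45 x 11 mm along x, 19 x 22 mm eye. Origin: hole centre at the underside; z up. Lies flat on the bench at first; grip it across its 50 mm width.
- nose3 (a point): Tip of the nose of former3, at its underside, 62 mm from its origin along its +x.
- pin0: Steel T-pin, 106 mm tall, 0.22 kg, upright in the rack. Origin at the bottom end, z up, x along cross-bar and handle. Shank 18 mm thick, round end; round cross-bar 8 mm thick, 40 mm long, centred 9 mm up; collar 30 mm wide, from 58 to 64 mm up; T-handle 64 (x) x 18 (y) x 24 mm, from 82 to 106 mm up. The cross-bar passes a keyed hole only when lying along its slot.
- pin1: A T-pin like pin0. With its collar home on a former on the jig its origin is 28 mm below the plate's top; the cross-bar is then 3 mm under the plate and free to turn (no spring, no stop). A quarter turn either way locks it against being pulled out.
- pin2: A T-pin like pin0.
- pin3: A T-pin like pin0.
- rack: Wooden pin rack, fixed: 180 mm (x) by 160 mm (y), top 64 mm above the bench, origin on the bench under its centre, z up. Four keyed holes as the jig's, slots along its x, at x -48 and +48, y -37.5 and +37.5 mm. A pin hangs in it by the collar, origin 58 mm below the top, handle along the rack's x; lift it straight up 65 mm to clear.
- weight: Bystander: cast iron weight, 72 mm wide, 62 mm high; origin at the centre of its underside; to be left alone.
- oil_cup: Bystander: brass oil cup, about 48 mm wide, 55 mm high; origin at the centre of its underside; to be left alone.
- swage: Bystander: round swage, 96 mm wide, 38 mm high; origin at the centre of its underside; to be left alone.
- brush: Bystander: wire brush, lying at the left; origin at the tool; to be left alone.
- tin: Bystander: tin, closed, 66 mm wide, 100 mm high; origin at the centre of its underside; to be left alone.
Not all that is in view belongs to the job. What is shaped like the pin1 but pink is not meant.

How it is judged:
By the outcome, as a careful person would: the job done as asked, in the order asked, and still so for the second after the job is handed in, with the robot touching nothing.
Of former0, former1, former2, former3 only 3 to 4 are there at a start; the rules pass over those that are not, and their reading is None.
At some moment in a run one of former0, former1, former2, former3 may be knocked a few centimetres aside while the robot is not near it.
It also fails if it takes over 210 s, if anything falls off the work surface, if the arm or the gripper's body presses on something with over 40 N, if the wrist force passes 120 N, or if a joint passes its speed limit or range.

### The arm

A 6-joint arm with a two-finger parallel gripper is mounted at the origin on the work surface. World frame = base frame: x ahead of the robot, y to its left, z up, the work surface at z = 0. Lengths are in m, angles in rad, forces in N, time in s.
With the tool pointing down it reaches from about 0.375 to 0.9 m from the base axis. Payload 3.1 kg.
Tool frame: the origin (TCP) lies midway between the tips of the shut fingers; the grasp point (between the pads) lies 19 mm behind it (manip.grasp_offset is the distance from the TCP to the grasp point, in m); z points along the fingers, y is the line along which they close (so a half turn about z gives the same grasp; the last joint's range is limited). The gripper opens to 85 mm and grips with 20 to 120 N. Pads are 22 mm wide; open, the fingers measure 114 mm over their backs; the gripper's body (76 mm by 85 mm) begins 54 mm behind the grasp point. The pads swing forward as they close: fully open they stand 13 mm farther back than shut.
Start: joints at [1.008, 0.527, 1.433, -0, 1.181, -0.178], TCP at [0.234, 0.58, 0.231] pointing down, gripper open.
Joint ranges: [-3.08, 3.08], [-0.75, 2.2], [0.22, 2.44], [-1.43, 4.57], [0, 2.65], [-2.85, 2.85]. Speed limits (rad/s): [2.79, 2.79, 3.14, 3.14, 3.14, 3.14].

### API

Orientations are given as a unit quaternion [x, y, z, w].
In Python, from station import sensors, cams, order, manip gives the robot as it stands.
- The arm moves only by the tool move_arm, never from a script. Its argument "targets" is a list of rows, each an object of numbers: "dx", "dy", "dz": the shift along the world's x, y, z normalised to -1 to 1, where 1 is 25 mm; "rx", "ry", "rz": the turn, a rotation vector about the world's x, y, z normalised to -1 to 1, where 1 is 30 degrees. A call has exactly 10 rows; each row shifts and turns the commanded pose from where the row before left it; what a row does not reach is not made up. A row lasts 1/8 s, in which the tool goes at most 62.5 mm and 10.7 degrees, less where a joint would pass 70% of its speed; a pose out of reach is approached as far as the arm can. A call with a number of a shift or a turn outside -1 to 1 is refused whole. A call with a gripper value outside its range is refused whole. "claw" is the opening in per cent of the stroke, from 0 (shut) to 100 (fully open), set as the call begins (left out, the last holds). The fingers move at their own pace and stop on an object; "newtons" is the grip in N (left out, the last holds). Time passes only in rows, so rows that do not move let the fingers close, or fill a call up. It gives the time, the measured TCP pose, the force, the opening and the grip force at its end, in the units of the state.
- sensors.sense(): the state, without advancing time (a new reading comes with each control period).
- cams.snapshot(name): name is "side" or "top" or "wrist"; returns the picture (480x640x3 uint8, red, green, blue); there is no depth.
- cams.camera_model(name): a dict with "fx", "fy", "cx", "cy" (pixels), "extrinsics" (4x4, takes a point from world to camera coordinates). Camera axes: x right, y down, z forward; pixel columns grow to the right and rows downward; lengths in m; the calibration is good to about 2 mm. The wrist camera is an equidistant fisheye: a pixel r from the principal point sees the ray r / f radians off the axis. A picture is of the moment at which its call begins: read the wrist's pose just before it. camera_model takes no time and is no camera call; for the wrist camera it gives the pose at the moment of the call.
- order.sign_off(): hands the job in; it is judged then, once.
The state is a dict: "t": time; "q": joint angles; "qd": joint speeds; "tau": joint torques, N m; "tcp_pos": TCP position; "tool_rot": TCP orientation; "force": force on the tool from outside, world axes, zero at the start; "ft_torque": the same for the moment, N m; "finger_gap": opening from 0.0 (shut) to 1.0 (fully open); "gripper_force": force on a finger pad.
Only numpy, scipy, OpenCV 4.12 (cv2) and the standard library are available. Lean on these libraries where they do the work, as an engineer would, in place of code of your own. Each camera call takes 0.05 s, during which the arm holds its last target. There are 200 camera calls.

## Working session

There is one attempt and no reset: what is moved stays moved. The work goes in short steps, Python scripts to look and compute and a tool call to move; the robot and the scene stay as the last step left them, time stands still between calls to the robot, and variables do not carry over. Pictures are saved under pics/ and viewed, at most 14 in all, crops included, and the job is handed in when it is done.

Besides the shell and the picture viewer there is one more tool, called after ">>>" as name(argument=value, ...) on one line, values as JSON. move_arm: Moves the arm, as the interface text tells. Scaled input: -1 to 1 covers 25 mm each way for a shift and 30 degrees each way for a turn. Its arguments: {"type":"object","properties":{"targets":{"type":"array"},"claw":{"type":"number"},"newtons":{"type":"number"}},"required":["targets"]}

```bash
ls; mkdir -p pics; python3 - <<'E'
from station import sensors,cams,manip
import cv2,numpy as np
s=sensors.sense();print(s['tcp_pos'],s['tool_rot'],s['t'],manip.grasp_offset)
for n in('side','top'):
    im=cams.snapshot(n);cv2.imwrite(f'pics/{n}0.png',im[:,:,::-1])
    m=cams.camera_model(n);print(n,m['fx'],m['fy'],m['cx'],m['cy'],np.round(m['extrinsics'],3).tolist())
E
```

```text
pics
[0.23361203 0.57892126 0.23033338] [ 1.90697950e-01  9.81648154e-01 -1.02071981e-03 -3.89845070e-04] 0.0 0.0187
side 471.8231458177191 471.8231458177191 318.8848095170716 241.03496421975802 [[0.873, -0.488, 0.018, -0.481], [-0.255, -0.487, -0.836, 0.158], [0.416, 0.725, -0.549, 0.975], [0.0, 0.0, 0.0, 1.0]]
top 471.5478285171439 471.5478285171439 317.31629569643604 244.0866321299884 [[-0.023, -1.0, 0.003, -0.019], [-0.993, 0.023, -0.114, 0.551], [0.114, -0.005, -0.993, 1.305], [0.0, 0.0, 0.0, 1.0]]
```

View pics/top0.png

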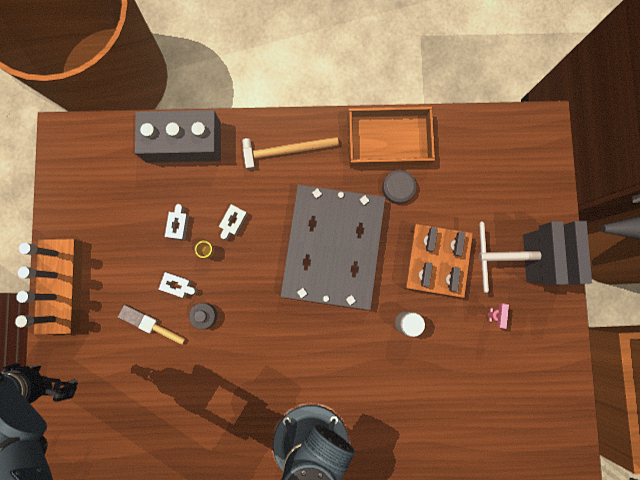

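View pics/side0.png

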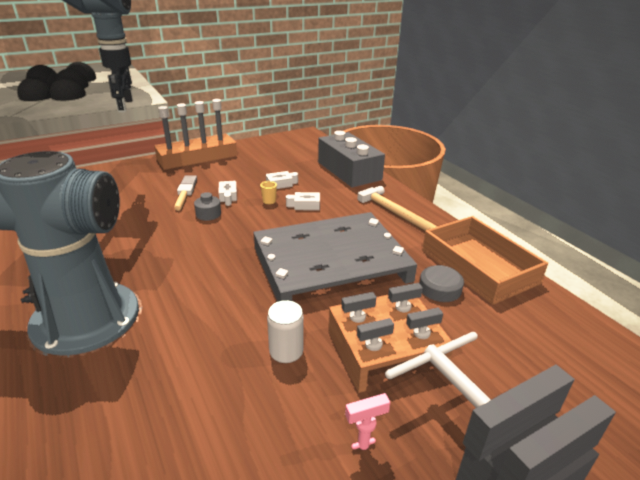

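```bash
cat > h.py <<'E'
from station import sensors,cams
import cv2,numpy as np
from scipy.optimize import least_squares
def proj(m,P,fish=False):
    P=np.atleast_2d(P);E=np.array(m['extrinsics']);c=P@E[:3,:3].T+E[:3,3]
    if fish:
        r=np.hypot(c[:,0],c[:,1])+1e-12;k=np.arctan2(r,c[:,2])/r
    else: k=1/c[:,2]
    return np.c_[m['fx']*c[:,0]*k+m['cx'],m['fy']*c[:,1]*k+m['cy']]
def ray(m,uv,fish=False):
    uv=np.atleast_2d(uv).astype(float);E=np.array(m['extrinsics']);a=(uv-[m['cx'],m['cy']])/[m['fx'],m['fy']]
    if fish:
        r=np.hypot(*a.T)+1e-12;d=np.c_[a*(np.sin(r)/r)[:,None],np.cos(r)]
    else: d=np.c_[a,np.ones(len(a))]
    return -E[:3,:3].T@E[:3,3],d@E[:3,:3]
def atz(m,uv,z,fish=False):
    o,d=ray(m,uv,fish);return o+d*((z-o[2])/d[:,2])[:,None]
def tri(views):  # [(m,uv,fish)]
    A=np.zeros((3,3));b=np.zeros(3)
    for m,uv,f in views:
        o,d=ray(m,uv,f);d=d[0]/np.linalg.norm(d[0]);M=np.eye(3)-np.outer(d,d);A+=M;b+=M@o
    return np.linalg.solve(A,b)
def snap(n,save=None):
    m=cams.camera_model(n);im=cams.snapshot(n)[:,:,::-1].copy()
    if save:cv2.imwrite('pics/'+save+'.png',im)
    return m,im
def white(im,t=150):
    h=cv2.cvtColor(im,cv2.COLOR_BGR2HSV);return ((h[...,2]>t)&(h[...,1]<60)).astype(np.uint8)
E
python3 - <<'E'
from h import *
m=cams.camera_model('top');im=cv2.imread('pics/top0.png')
n,L,st,c=cv2.connectedComponentsWithStats(white(im))
for i in range(1,n):
    if 15<st[i][4]<900 : print(np.round(c[i],1),st[i][4],np.round(atz(m,c[i],.03)[0],3))
ms=cams.camera_model('side')
print('former tri',[np.round(tri([(m,a,0),(ms,b,0)]),3) for a,b in[((176,222),(280,180)),((233,221),(303,201)),((177,285),(228,190))]])
# jig holes
J=[(312.5,223),(360,230),(307,262),(354.5,269)];print('jig',np.round(atz(m,J,.05),3).tolist())
print('jig tri',[np.round(tri([(m,a,0),(ms,b,0)]),3) for a,b in[(J[0],(301,236)),(J[1],(379,258)),(J[2],(244+30,249) if 0 else (301,236)),(J[3],(319,268))]])
K=[(432,238),(459,243),(427,274),(454,278)];print('pins',np.round(atz(m,K,.112),3).tolist())
# tf
w=cams.camera_model('wrist');E=np.array(w['extrinsics']);print(w['fx'],w['cx'],w['cy'],np.round(-E[:3,:3].T@E[:3,3],3),np.round(E[:3,:3],2).tolist())
E
```

```text
[187.4   5.3] 43 [1.282 0.343 0.03 ]
[486.3  11.4] 295 [ 1.244 -0.556  0.03 ]
[504.6   7. ] 28 [ 1.257 -0.612  0.03 ]
[513.   14.4] 26 [ 1.232 -0.636  0.03 ]
[582.2  14.7] 24 [ 1.227 -0.844  0.03 ]
[492.   29.2] 67 [ 1.186 -0.569  0.03 ]
[509.4  30.4] 49 [ 1.181 -0.621  0.03 ]
[298.6  51.4] 20 [1.129 0.011 0.03 ]
[230.8  59.5] 150 [1.107 0.213 0.03 ]
[146.3 129. ] 140 [0.899 0.459 0.03 ]
[171.9 128.3] 146 [0.9   0.385 0.03 ]
[197.4 127.9] 144 [0.899 0.311 0.03 ]
[247.6 153.2] 233 [0.82  0.165 0.03 ]
[  3.  163.7] 21 [0.804 0.871 0.03 ]
[316.4 192.8] 57 [ 0.699 -0.032  0.03 ]
[340.4 194.4] 30 [ 0.692 -0.101  0.03 ]
[363.9 199.6] 56 [ 0.676 -0.168  0.03 ]
[175.2 222.7] 438 [0.621 0.372 0.03 ]
[231.  220.9] 435 [0.622 0.213 0.03 ]
[499.8 256.2] 740 [ 0.504 -0.547  0.03 ]
[425.3 240.2] 24 [ 0.554 -0.338  0.03 ]
[452.4 244.5] 27 [ 0.54  -0.415  0.03 ]
[ 23.8 247.7] 114 [0.559 0.799 0.03 ]
[ 22.6 271.9] 120 [0.49  0.799 0.03 ]
[420.3 274.4] 26 [ 0.458 -0.319  0.03 ]
[175.4 285.2] 464 [0.443 0.37  0.03 ]
[447.8 279.2] 32 [ 0.442 -0.396  0.03 ]
[301.5 292.5] 62 [0.415 0.016 0.03 ]
[ 21.9 296
[... 174 characters left out ...]
29  0.03]
[ 20.7 320.9] 110 [0.354 0.798 0.03 ]
[286.2 419.7] 21 [0.072 0.064 0.03 ]
[333.9 418.7] 34 [ 0.071 -0.065  0.03 ]
former tri [array([0.623, 0.376, 0.012]), array([0.62 , 0.212, 0.017]), array([0.444, 0.367, 0.023])]
jig [[0.608, -0.019, 0.05], [0.585, -0.152, 0.05], [0.499, -0.001, 0.05], [0.476, -0.133, 0.05]]
jig tri [array([0.559, 0.001, 0.045]), array([ 0.599, -0.16 ,  0.051]), array([ 0.499, -0.001,  0.052]), array([ 0.476, -0.133,  0.049])]
pins [[0.55, -0.337, 0.112], [0.535, -0.408, 0.112], [0.455, -0.319, 0.112], [0.443, -0.39, 0.112]]
371.64829954431775 323.49649386330753 234.67058224836848 [0.175 0.602 0.372] [[0.38, 0.93, -0.0], [0.9, -0.36, 0.26], [0.24, -0.1, -0.97]]
```

>>> move_arm(targets=[{"dx": 1, "dy": -1}, {"dx": 1, "dy": -1}, {"dx": 1, "dy": -1}, {"dx": 1, "dy": -1}, {"dx": 1, "dy": -1}, {"dx": 1, "dy": -1}, {"dx": 1, "dy": -1}, {"dx": 1, "dy": -1}, {"dx": 1, "dy": -1}, {"dx": 1, "dy": -0.5}], claw=100, newtons=60)

```text
schema error: expected keys dx, dy, dz, rx, ry, rz
```

```bash
python3 - <<'E'
from h import *
m,im=snap('wrist','w1');s=sensors.sense();print(s['tcp_pos'],s['tool_rot'],np.linalg.norm(s['qd']),s['q'])
np.save('m_w1.npy',m,allow_pickle=True)
E
```

```text
[0.23370192 0.5790796  0.23055665] [ 1.90731419e-01  9.81641914e-01 -7.64012041e-04 -3.08632785e-04] 0.005671085757950561 [ 1.00849796e+00  5.28254166e-01  1.43361054e+00  2.40960808e-05
  1.18137579e+00 -1.78493021e-01]
```

View pics/w1.png

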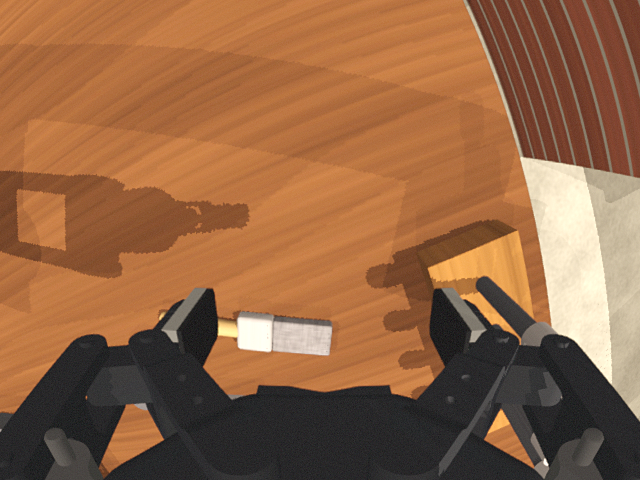

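>>> move_arm(targets=[{"dx": 1, "dy": -0.65, "dz": 0.2, "rx": 0, "ry": 0, "rz": 0}, {"dx": 1, "dy": -0.65, "dz": 0.2, "rx": 0, "ry": 0, "rz": 0}, {"dx": 1, "dy": -0.65, "dz": 0.2, "rx": 0, "ry": 0, "rz": 0}, {"dx": 1, "dy": -0.65, "dz": 0.2, "rx": 0, "ry": 0, "rz": 0}, {"dx": 1, "dy": -0.65, "dz": 0.2, "rx": 0, "ry": 0, "rz": 0}, {"dx": 1, "dy": -0.65, "dz": 0.2, "rx": 0, "ry": 0, "rz": 0}, {"dx": 1, "dy": -0.65, "dz": 0.2, "rx": 0, "ry": 0, "rz": 0}, {"dx": 1, "dy": -0.65, "dz": 0.2, "rx": 0, "ry": 0, "rz": 0}, {"dx": 1, "dy": -0.65, "dz": 0.2, "rx": 0, "ry": 0, "rz": 0}, {"dx": 1, "dy": -0.65, "dz": 0.2, "rx": 0, "ry": 0, "rz": 0}], claw=100, newtons=60)

```text
t: 1.4
tcp_pos: [0.4845, 0.4163, 0.281]
tool_rot: [0.191, 0.982, -0.0, -0.0]
force: [0.5, -0.2, 0.1]
finger_gap: 0.997
gripper_force: 0.0
```

>>> move_arm(targets=[{"dx": 1, "dy": -0.65, "dz": 0, "rx": 0, "ry": 0, "rz": 0}, {"dx": 1, "dy": -0.65, "dz": 0, "rx": 0, "ry": 0, "rz": 0}, {"dx": 1, "dy": -0.65, "dz": 0, "rx": 0, "ry": 0, "rz": 0}, {"dx": 1, "dy": -0.65, "dz": 0, "rx": 0, "ry": 0, "rz": 0}, {"dx": 1, "dy": -0.65, "dz": 0, "rx": 0, "ry": 0, "rz": 0}, {"dx": 1, "dy": -0.65, "dz": 0, "rx": 0, "ry": 0, "rz": 0}, {"dx": 1, "dy": -0.65, "dz": 0, "rx": 0, "ry": 0, "rz": 0}, {"dx": 0, "dy": 0, "dz": 0, "rx": 0, "ry": 0, "rz": 0}, {"dx": 0, "dy": 0, "dz": 0, "rx": 0, "ry": 0, "rz": 0}, {"dx": 0, "dy": 0, "dz": 0, "rx": 0, "ry": 0, "rz": 0}])

```text
t: 2.65
tcp_pos: [0.6581, 0.304, 0.2813]
tool_rot: [0.19, 0.982, -0.0, -0.0]
force: [-0.6, 0.1, 0.7]
finger_gap: 1.003
gripper_force: 0.0
```

```bash
python3 - <<'E'
from h import *
m,im=snap('wrist','w2');s=sensors.sense();print(s['t'],s['tcp_pos'],s['tool_rot'],np.linalg.norm(s['qd']),s['q'])
np.save('m_w2.npy',m,allow_pickle=True)
E
```

```text
2.7 [0.65813239 0.30409793 0.28142234] [ 1.90090546e-01  9.81766539e-01  2.29767107e-05 -2.15060198e-04] 0.005284874525540369 [ 2.79031920e-01  6.29687341e-01  1.09098057e+00  2.38531032e-04
  1.42128735e+00 -9.09291225e-01]
```

View pics/w2.png

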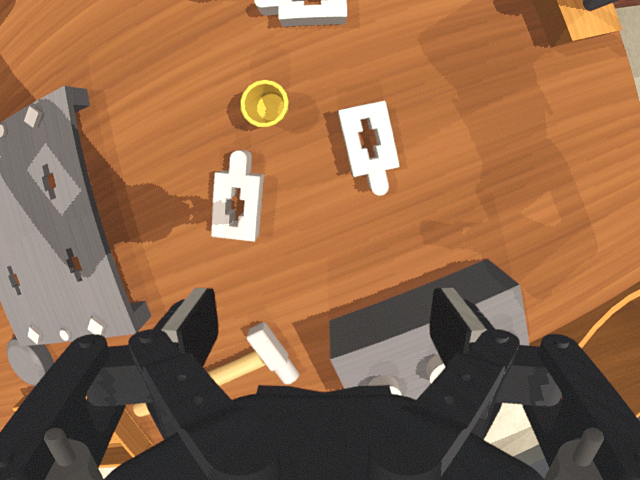

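```bash
cat >> h.py <<'E'
from scipy.optimize import minimize
from scipy.ndimage import map_coordinates
def dens(poly,inside,step=1.0):
    # closed polygon (mm) -> edge points, unit normals pointing to material
    p=np.array(poly,float);out=[];A=np.sum(p[:,0]*np.roll(p[:,1],-1)-np.roll(p[:,0],-1)*p[:,1])
    s=np.sign(A)*(1 if inside else -1)
    for a,b in zip(p,np.roll(p,-1,0)):
        L=np.hypot(*(b-a));t=(b-a)/L;k=max(1,int(L/step))
        for f in (np.arange(k)+.5)/k: out.append([*(a+(b-a)*f),-t[1]*s,t[0]*s])
    return np.array(out)
def keyed(cx=0,cy=0):
    return np.array([(-22.5,-5.5),(-9.5,-5.5),(-9.5,-11),(9.5,-11),(9.5,-5.5),(22.5,-5.5),(22.5,5.5),(9.5,5.5),(9.5,11),(-9.5,11),(-9.5,5.5),(-22.5,5.5)])+[cx,cy]
th=np.linspace(-np.pi/2,np.pi/2,15)
FORM=np.vstack([dens([(-36,-25),(36,-25),(36,-9)]+[(53+9*np.cos(a),9*np.sin(a)) for a in th]+[(36,9),(36,25),(-36,25)],True),dens(keyed(),False)])
JIG=np.vstack([dens([(-160,-125),(160,-125),(160,125),(-160,125)],True)]+[dens(keyed(x,y),False) for x in(-55,55) for y in(-67.5,67.5)]*2)
RACK=np.vstack([dens(np.array([(-32,-9),(32,-9),(32,9),(-32,9)])+[x,y],True) for x in(-48,48) for y in(-37.5,37.5)])
PIN=dens([(-32,-9),(32,-9),(32,9),(-32,9)],True)
def chan(im,ch):
    im=cv2.GaussianBlur(im,(3,3),0).astype(float)
    S=1-im.min(2)/(im.max(2)+20); V=im.max(2)/255
    return {'S':-S,'V':V}[ch]
def fit(M,views,x0,z,ch='S',freez=False):
    """views [(m,im,fish,mask)], x0=(x,y,yaw) m,rad; returns pose and score"""
    C=[(m,chan(im,ch),f) for m,im,f in views]
    def sc(p,d):
        c,s=np.cos(p[2]),np.sin(p[2]);R=np.array([[c,-s],[s,c]]);zz=p[3] if freez else z;tot=0
        for m,I,f in C:
            q=[]
            for sg in(1,-1):
                P=(M[:,:2]+sg*d*M[:,2:])/1000@R.T+p[:2]
                uv=proj(m,np.c_[P,np.full(len(P),zz)],f)
                q.append(map_coordinates(I,[uv[:,1],uv[:,0]],order=1,mode='nearest'))
            tot+=np.mean(np.clip(q[0]-q[1],-.6,.6))
        return -tot/len(C)
    p=np.array(list(x0)+([z] if freez else []))
    for d,sp in((5,.008),(3,.004),(1.5,.002)):
        best=None
        for k in range(3):
            sim=np.vstack([p]+[p+np.eye(len(p))[i]*(sp*(1 if i!=2 else 10))*(-1)**k for i in range(len(p))])
            r=minimize(sc,p,args=(d,),method='Nelder-Mead',options=dict(initial_simplex=sim,xatol=1e-5,fatol=1e-6))
            if best is None or r.fun<best.fun:best=r
            p=best.x
    return p,-best.fun
def wrel(m,uv,z):return atz(m,uv,z,True)
E
python3 - <<'E'
from h import *
m=np.load('m_w2.npy',allow_pickle=True).item();im=cv2.imread('pics/w2.png')
mt=cams.camera_model('top');it=cv2.imread('pics/top0.png')
def g(o,n,z): a=atz(m,[o,n],z,True);d=a[1]-a[0];return [a[0][0],a[0][1],np.arctan2(d[1],d[0])]
A=g((370,140),(379,185),.03);B=g((237,205),(240,160),.03)
for n,x in(('A',A),('B',B)):
    print(n,np.round(x,3))
    for v,l in(([(m,im,1)],'w'),([(mt,it,0)],'t'),([(m,im,1),(mt,it,0)],'wt')):
        for fz in(0,1):
            p,s=fit(FORM,v,x,.03,'S',fz);print(l,np.round(p,4),round(s,3))
a=atz(mt,[(177,285),(190,294)],.03);d=a[1]-a[0]
print('C',fit(FORM,[(mt,it,0)],[a[0][0],a[0][1],np.arctan2(d[1],d[0])],.03))
print('jig',fit(JIG,[(mt,it,0)],[.542,-.076,-.165],.05),fit(JIG,[(mt,it,0)],[.542,-.076,-.165],.05,'S',1))
print('rack',fit(RACK,[(mt,it,0)],[.496,-.363,-.165],.112),fit(RACK,[(mt,it,0)],[.496,-.363,-.165],.112,'S',1))
E
```

```text
A [ 0.619  0.372 -0.167]
w [ 0.617   0.3717 -0.1525] 0.357
w [ 0.6165  0.3704 -0.1515  0.0396] 0.398
t [ 0.6135  0.3735 -0.1593] 0.153
t [ 0.6019  0.3506 -0.151   0.1046] 0.189
wt [ 0.6169  0.3719 -0.1528] 0.245
wt [ 0.6164  0.3706 -0.152   0.0383] 0.266
B [0.63  0.213 2.652]
w [0.6305 0.2082 2.6437] 0.276
w [0.6299 0.2105 2.6435 0.0367] 0.288
t [0.6284 0.2105 2.642 ] 0.155
t [0.6163 0.198  2.6396 0.0975] 0.179
wt [0.6302 0.2085 2.6441] 0.204
wt [0.6298 0.2097 2.6428 0.0344] 0.215
C (array([ 0.44604435,  0.37577653, -1.9050233 ]), np.float64(0.1783112044791149))
jig (array([ 0.54166558, -0.07487943, -0.16732685]), np.float64(0.17889796964184476)) (array([ 0.54166097, -0.07487705, -0.16732886,  0.05002973]), np.float64(0.17889800718922133))
rack (array([ 0.49422334, -0.36449545, -0.18776351]), np.float64(0.17244073642954816)) (array([ 0.49433971, -0.36505985, -0.18752329,  0.10998506]), np.float64(0.17252654746616405))
```

>>> move_arm(targets=[{"dx": -0.235, "dy": 0.386, "dz": -0.8, "rx": 0, "ry": 0, "rz": 0.063}, {"dx": -0.235, "dy": 0.386, "dz": -0.8, "rx": 0, "ry": 0, "rz": 0.063}, {"dx": -0.235, "dy": 0.386, "dz": -0.8, "rx": 0, "ry": 0, "rz": 0.063}, {"dx": -0.235, "dy": 0.386, "dz": -0.8, "rx": 0, "ry": 0, "rz": 0.063}, {"dx": -0.235, "dy": 0.386, "dz": -0.8, "rx": 0, "ry": 0, "rz": 0.063}, {"dx": -0.235, "dy": 0.386, "dz": -0.8, "rx": 0, "ry": 0, "rz": 0.063}, {"dx": -0.235, "dy": 0.386, "dz": -0.8, "rx": 0, "ry": 0, "rz": 0.063}, {"dx": 0, "dy": 0, "dz": 0, "rx": 0, "ry": 0, "rz": 0}, {"dx": 0, "dy": 0, "dz": 0, "rx": 0, "ry": 0, "rz": 0}, {"dx": 0, "dy": 0, "dz": 0, "rx": 0, "ry": 0, "rz": 0}])

```text
t: 3.95
tcp_pos: [0.6189, 0.3707, 0.1425]
tool_rot: [0.077, 0.997, 0.0, 0.001]
force: [0.1, 0.3, -0.9]
finger_gap: 0.998
gripper_force: 0.0
```

```bash
cat >> h.py <<'E'
def psi(s):
    x,y,z,w=s['tool_rot'];return np.arctan2(1-2*(x*x+z*z),2*(x*y-w*z))
def look(M,x0,z,ch='S',save=None,fz=False):
    s=sensors.sense();m,im=snap('wrist',save);p,sc=fit(M,[(m,im,1)],x0,z,ch,fz)
    print('t',round(s['t'],2),'tcp',np.round(s['tcp_pos'],4),'psi',round(psi(s),4),'fit',np.round(p,4),round(sc,3));return p,sc,m,im
E
python3 - <<'E'
from h import *
p,sc,m,im=look(FORM,[.617,.3715,-.152],.03,'S','w3')
print(fit(FORM,[(m,im,1)],[.617,.3715,-.152],.03,'S',1))
uv=proj(m,np.c_[FORM[:,:2]@np.array([[np.cos(p[2]),np.sin(p[2])],[-np.sin(p[2]),np.cos(p[2])]])/1000+p[:2],np.full(len(FORM),.03)],1)
for u in uv: cv2.circle(im,tuple(int(round(a)) for a in u),0,(0,0,255),-1)
cv2.imwrite('pics/w3o.png',im)
E
```

```text
t 3.95 tcp [0.6189 0.3707 0.1425] psi 1.4173 fit [ 0.617   0.3716 -0.1514] 0.431
(array([ 0.61539123,  0.37184482, -0.15477298,  0.0341102 ]), np.float64(0.44399168012396284))
```

View pics/w3o.png

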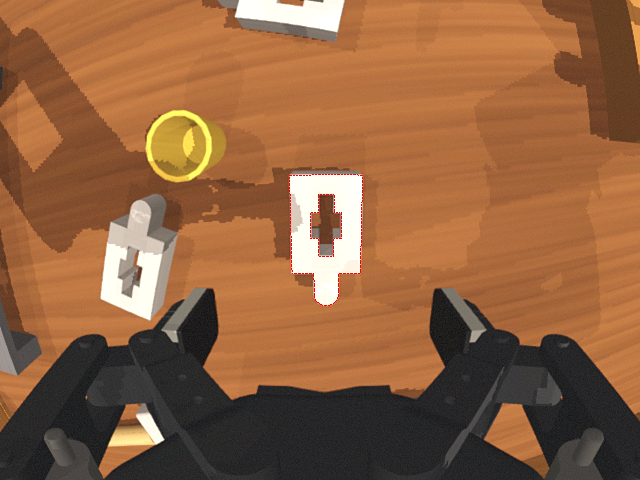

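>>> move_arm(targets=[{"dx": -0.08, "dy": 0.04, "dz": -1, "rx": 0, "ry": 0, "rz": 0.008}, {"dx": 0, "dy": 0, "dz": -1, "rx": 0, "ry": 0, "rz": 0}, {"dx": 0, "dy": 0, "dz": -1, "rx": 0, "ry": 0, "rz": 0}, {"dx": 0, "dy": 0, "dz": -1, "rx": 0, "ry": 0, "rz": 0}, {"dx": 0, "dy": 0, "dz": -0.8, "rx": 0, "ry": 0, "rz": 0}, {"dx": 0, "dy": 0, "dz": -0.5, "rx": 0, "ry": 0, "rz": 0}, {"dx": 0, "dy": 0, "dz": -0.2, "rx": 0, "ry": 0, "rz": 0}, {"dx": 0, "dy": 0, "dz": -0.04, "rx": 0, "ry": 0, "rz": 0}, {"dx": 0, "dy": 0, "dz": 0, "rx": 0, "ry": 0, "rz": 0}, {"dx": 0, "dy": 0, "dz": 0, "rx": 0, "ry": 0, "rz": 0}])

```text
t: 5.25
tcp_pos: [0.6164, 0.3721, 0.0037]
tool_rot: [0.074, 0.997, 0.0, 0.001]
force: [-0.4, 0.8, 1.0]
finger_gap: 0.998
gripper_force: 0.0
```

>>> move_arm(targets=[{"dx": 0, "dy": 0, "dz": 0, "rx": 0, "ry": 0, "rz": 0}, {"dx": 0, "dy": 0, "dz": 0, "rx": 0, "ry": 0, "rz": 0}, {"dx": 0, "dy": 0, "dz": 0, "rx": 0, "ry": 0, "rz": 0}, {"dx": 0, "dy": 0, "dz": 0, "rx": 0, "ry": 0, "rz": 0}, {"dx": 0, "dy": 0, "dz": 0, "rx": 0, "ry": 0, "rz": 0}, {"dx": 0, "dy": 0, "dz": 0, "rx": 0, "ry": 0, "rz": 0}, {"dx": 0, "dy": 0, "dz": 0, "rx": 0, "ry": 0, "rz": 0}, {"dx": 0, "dy": 0, "dz": 0, "rx": 0, "ry": 0, "rz": 0}, {"dx": 0, "dy": 0, "dz": 0, "rx": 0, "ry": 0, "rz": 0}, {"dx": 0, "dy": 0, "dz": 0, "rx": 0, "ry": 0, "rz": 0}], claw=0, newtons=60)

```text
t: 6.5
tcp_pos: [0.6163, 0.372, 0.0034]
tool_rot: [0.074, 0.997, 0.0, 0.001]
force: [-0.4, 0.5, 4.2]
finger_gap: 0.571
gripper_force: 65.9
```

>>> move_arm(targets=[{"dx": 0, "dy": 0, "dz": 1, "rx": 0, "ry": 0, "rz": 0}, {"dx": 0, "dy": 0, "dz": 1, "rx": 0, "ry": 0, "rz": 0}, {"dx": 0, "dy": -0.5, "dz": 1, "rx": 0, "ry": 0, "rz": 0}, {"dx": 0, "dy": -1, "dz": 1, "rx": 0, "ry": 0, "rz": 0}, {"dx": 0, "dy": -1, "dz": 1, "rx": 0, "ry": 0, "rz": 0}, {"dx": 0, "dy": -1, "dz": 1, "rx": 0, "ry": 0, "rz": 0}, {"dx": 0, "dy": -1, "dz": 1, "rx": 0, "ry": 0, "rz": 0}, {"dx": 0, "dy": -1, "dz": 1, "rx": 0, "ry": 0, "rz": 0}, {"dx": 0, "dy": -1, "dz": 0, "rx": 0, "ry": 0, "rz": 0}, {"dx": 0, "dy": -1, "dz": 0, "rx": 0, "ry": 0, "rz": -0.03}])

```text
t: 7.75
tcp_pos: [0.6143, 0.1832, 0.2011]
tool_rot: [0.082, 0.997, -0.0, -0.002]
force: [0.0, 0.5, -4.7]
finger_gap: 0.574
gripper_force: 65.1
```

>>> move_arm(targets=[{"dx": 0, "dy": -1, "dz": 0, "rx": 0, "ry": 0, "rz": 0}, {"dx": 0, "dy": -1, "dz": 0, "rx": 0, "ry": 0, "rz": 0}, {"dx": 0, "dy": -1, "dz": 0, "rx": 0, "ry": 0, "rz": 0}, {"dx": 0, "dy": -1, "dz": 0, "rx": 0, "ry": 0, "rz": 0}, {"dx": 0, "dy": -1, "dz": 0, "rx": 0, "ry": 0, "rz": 0}, {"dx": 0, "dy": -1, "dz": 0, "rx": 0, "ry": 0, "rz": 0}, {"dx": 0, "dy": -1, "dz": 0, "rx": 0, "ry": 0, "rz": 0}, {"dx": 0, "dy": -1, "dz": 0, "rx": 0, "ry": 0, "rz": 0}, {"dx": 0, "dy": 0, "dz": 0, "rx": 0, "ry": 0, "rz": 0}, {"dx": 0, "dy": 0, "dz": 0, "rx": 0, "ry": 0, "rz": 0}])

```text
t: 9.0
tcp_pos: [0.6148, -0.0151, 0.2015]
tool_rot: [0.082, 0.997, 0.0, -0.002]
force: [-0.0, 0.6, -4.7]
finger_gap: 0.574
gripper_force: 64.9
```

```bash
python3 - <<'E'
from h import *
c=[.5417,-.0749,-.1673]
p,sc,m,im=look(JIG,c,.05,'S','w4',True)
H=np.vstack([dens(keyed(x,y),False) for x in(-55,55) for y in(-67.5,67.5)])
H2=np.vstack([dens(keyed(-55,y),False) for y in(-67.5,67.5)])
for M in(H,H2):
  for ch in 'SV': print(fit(M,[(m,im,1)],p[:3],.05,ch))
for M,q in((JIG,p),):
  R=np.array([[np.cos(q[2]),np.sin(q[2])],[-np.sin(q[2]),np.cos(q[2])]])
  for u in proj(m,np.c_[M[:,:2]@R/1000+q[:2],np.full(len(M),.05)],1): cv2.circle(im,tuple(int(round(a)) for a in u),0,(0,0,255),-1)
cv2.imwrite('pics/w4o.png',im)
E
```

```text
t 9.0 tcp [ 0.6148 -0.0151  0.2015] psi 1.406 fit [ 0.5443 -0.0765 -0.1687  0.0495] 0.251
(array([ 0.54440851, -0.07648359, -0.16810117]), np.float64(0.2706757772079489))
(array([ 0.54427263, -0.0763687 , -0.16785633]), np.float64(0.16898794501963085))
(array([ 0.54450119, -0.0765406 , -0.16834136]), np.float64(0.32488378115717836))
(array([ 0.54431102, -0.07636231, -0.167516  ]), np.float64(0.22006628631325456))
```

View pics/w4o.png

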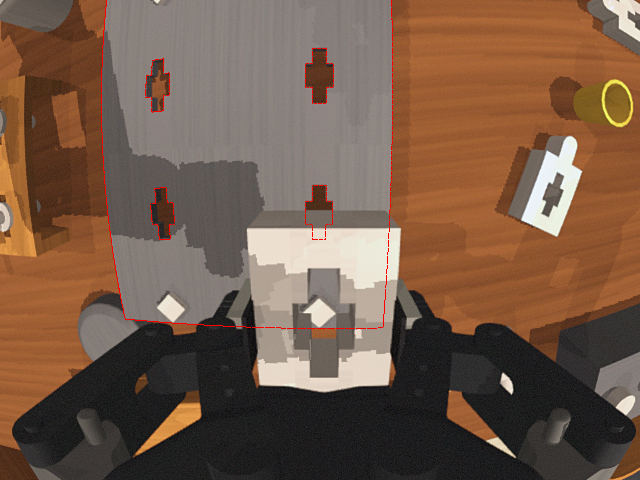

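>>> move_arm(targets=[{"dx": -0.228, "dy": -0.16, "dz": -1, "rx": 0, "ry": 0, "rz": -0.006}, {"dx": 0, "dy": 0, "dz": -1, "rx": 0, "ry": 0, "rz": 0}, {"dx": 0, "dy": 0, "dz": -1, "rx": 0, "ry": 0, "rz": 0}, {"dx": 0, "dy": 0, "dz": -1, "rx": 0, "ry": 0, "rz": 0}, {"dx": 0, "dy": 0, "dz": -0.8, "rx": 0, "ry": 0, "rz": 0}, {"dx": 0, "dy": 0, "dz": -0.5, "rx": 0, "ry": 0, "rz": 0}, {"dx": 0, "dy": 0, "dz": -0.3, "rx": 0, "ry": 0, "rz": 0}, {"dx": 0, "dy": 0, "dz": -0.2, "rx": 0, "ry": 0, "rz": 0}, {"dx": 0, "dy": 0, "dz": -0.06, "rx": 0, "ry": 0, "rz": 0}, {"dx": 0, "dy": 0, "dz": -0.03, "rx": 0, "ry": 0, "rz": 0}])

```text
t: 10.3
tcp_pos: [0.6105, -0.0198, 0.056]
tool_rot: [0.084, 0.996, -0.0, 0.0]
force: [-0.4, -0.1, -3.8]
finger_gap: 0.571
gripper_force: 64.9
```

>>> move_arm(targets=[{"dx": 0, "dy": 0, "dz": -0.03, "rx": 0, "ry": 0, "rz": 0}, {"dx": 0, "dy": 0, "dz": -0.03, "rx": 0, "ry": 0, "rz": 0}, {"dx": 0, "dy": 0, "dz": 0, "rx": 0, "ry": 0, "rz": 0}, {"dx": 0, "dy": 0, "dz": 0, "rx": 0, "ry": 0, "rz": 0}, {"dx": 0, "dy": 0, "dz": 0, "rx": 0, "ry": 0, "rz": 0}, {"dx": 0, "dy": 0, "dz": 0, "rx": 0, "ry": 0, "rz": 0}, {"dx": 0, "dy": 0, "dz": 0, "rx": 0, "ry": 0, "rz": 0}, {"dx": 0, "dy": 0, "dz": 0, "rx": 0, "ry": 0, "rz": 0}, {"dx": 0, "dy": 0, "dz": 0, "rx": 0, "ry": 0, "rz": 0}, {"dx": 0, "dy": 0, "dz": 0, "rx": 0, "ry": 0, "rz": 0}])

```text
t: 11.55
tcp_pos: [0.6102, -0.0197, 0.0541]
tool_rot: [0.084, 0.996, -0.0, 0.0]
force: [-0.2, -0.4, -3.1]
finger_gap: 0.576
gripper_force: 64.9
```

>>> move_arm(targets=[{"dx": -0.044, "dy": 0.02, "dz": 0, "rx": 0, "ry": 0, "rz": 0}, {"dx": 0, "dy": 0, "dz": -0.03, "rx": 0, "ry": 0, "rz": 0}, {"dx": 0, "dy": 0, "dz": -0.03, "rx": 0, "ry": 0, "rz": 0}, {"dx": 0, "dy": 0, "dz": 0, "rx": 0, "ry": 0, "rz": 0}, {"dx": 0, "dy": 0, "dz": 0, "rx": 0, "ry": 0, "rz": 0}, {"dx": 0, "dy": 0, "dz": 0, "rx": 0, "ry": 0, "rz": 0}, {"dx": 0, "dy": 0, "dz": 0, "rx": 0, "ry": 0, "rz": 0}, {"dx": 0, "dy": 0, "dz": 0, "rx": 0, "ry": 0, "rz": 0}, {"dx": 0, "dy": 0, "dz": 0, "rx": 0, "ry": 0, "rz": 0}, {"dx": 0, "dy": 0, "dz": 0, "rx": 0, "ry": 0, "rz": 0}])

```text
t: 12.8
tcp_pos: [0.6089, -0.0191, 0.0534]
tool_rot: [0.084, 0.996, -0.0, -0.0]
force: [-3.7, -0.0, 6.5]
finger_gap: 0.571
gripper_force: 65.9
```

>>> move_arm(targets=[{"dx": 0, "dy": 0, "dz": 0, "rx": 0, "ry": 0, "rz": 0}, {"dx": 0, "dy": 0, "dz": 0, "rx": 0, "ry": 0, "rz": 0}, {"dx": 0, "dy": 0, "dz": 0, "rx": 0, "ry": 0, "rz": 0}, {"dx": 0, "dy": 0, "dz": 0, "rx": 0, "ry": 0, "rz": 0}, {"dx": 0, "dy": 0, "dz": 0, "rx": 0, "ry": 0, "rz": 0}, {"dx": 0, "dy": 0, "dz": 0.5, "rx": 0, "ry": 0, "rz": 0}, {"dx": 0, "dy": 0, "dz": 1, "rx": 0, "ry": 0, "rz": 0}, {"dx": 0, "dy": 0, "dz": 1, "rx": 0, "ry": 0, "rz": 0}, {"dx": 0, "dy": 0, "dz": 1, "rx": 0, "ry": 0, "rz": 0}, {"dx": 0, "dy": 0, "dz": 0, "rx": 0, "ry": 0, "rz": 0}], claw=100)

```text
t: 14.05
tcp_pos: [0.6109, -0.0195, 0.143]
tool_rot: [0.084, 0.996, -0.0, 0.003]
force: [0.5, 1.0, -0.0]
finger_gap: 0.998
gripper_force: 0.0
```

```bash
python3 - <<'E'
from h import *
p,sc,m,im=look(FORM,[.6098,-.0192,-.168],.08,'V','w5')
H=np.vstack([dens(keyed(-55,y),False) for y in(-67.5,67.5)])
for ch in 'SV': print(fit(H,[(m,im,1)],[.5443,-.0765,-.168],.05,ch))
E
```

```text
t 14.05 tcp [ 0.6109 -0.0195  0.143 ] psi 1.4034 fit [ 0.6096 -0.0203 -0.1659] 0.46
(array([ 0.54438528, -0.07651067, -0.16808085]), np.float64(0.3235531415357392))
(array([ 0.54430118, -0.07634828, -0.16887   ]), np.float64(0.23322599639791017))
```

>>> move_arm(targets=[{"dx": 0.09, "dy": 1, "dz": 0, "rx": 0, "ry": 0, "rz": -0.07}, {"dx": 0.09, "dy": 1, "dz": 0, "rx": 0, "ry": 0, "rz": -0.07}, {"dx": 0.09, "dy": 1, "dz": 0, "rx": 0, "ry": 0, "rz": -0.07}, {"dx": 0.09, "dy": 1, "dz": 0, "rx": 0, "ry": 0, "rz": -0.07}, {"dx": 0.09, "dy": 1, "dz": 0, "rx": 0, "ry": 0, "rz": -0.07}, {"dx": 0.09, "dy": 1, "dz": 0, "rx": 0, "ry": 0, "rz": -0.07}, {"dx": 0.09, "dy": 1, "dz": 0, "rx": 0, "ry": 0, "rz": -0.07}, {"dx": 0.09, "dy": 1, "dz": 0, "rx": 0, "ry": 0, "rz": -0.07}, {"dx": 0.09, "dy": 1, "dz": 0, "rx": 0, "ry": 0, "rz": -0.07}, {"dx": 0, "dy": 0, "dz": 0, "rx": 0, "ry": 0, "rz": 0}])

```text
t: 15.35
tcp_pos: [0.6283, 0.2073, 0.1387]
tool_rot: [0.245, 0.97, -0.0, -0.001]
force: [-0.1, 0.3, 0.9]
finger_gap: 0.997
gripper_force: 0.0
```

```bash
python3 - <<'E'
from h import *
p,sc,m,im=look(FORM,[.6302,.2085,2.644],.03,'S','w6')
s=sensors.sense();d=p[:2]-s['tcp_pos'][:2];print('units',d/.025,np.degrees(p[2]-np.pi/2-psi(s))/30)
E
```

```text
t 15.35 tcp [0.6283 0.2073 0.1387] psi 1.0764 fit [0.6306 0.2086 2.6411] 0.453
units [0.0908787  0.10073262] -0.009930680183341761
```

>>> move_arm(targets=[{"dx": 0.09, "dy": 0.05, "dz": -1, "rx": 0, "ry": 0, "rz": -0.01}, {"dx": 0, "dy": 0.05, "dz": -1, "rx": 0, "ry": 0, "rz": 0}, {"dx": 0, "dy": 0, "dz": -1, "rx": 0, "ry": 0, "rz": 0}, {"dx": 0, "dy": 0, "dz": -1, "rx": 0, "ry": 0, "rz": 0}, {"dx": 0, "dy": 0, "dz": -0.8, "rx": 0, "ry": 0, "rz": 0}, {"dx": 0, "dy": 0, "dz": -0.4, "rx": 0, "ry": 0, "rz": 0}, {"dx": 0, "dy": 0, "dz": -0.2, "rx": 0, "ry": 0, "rz": 0}, {"dx": 0, "dy": 0, "dz": 0, "rx": 0, "ry": 0, "rz": 0}, {"dx": 0, "dy": 0, "dz": 0, "rx": 0, "ry": 0, "rz": 0}, {"dx": 0, "dy": 0, "dz": 0, "rx": 0, "ry": 0, "rz": 0}])

```text
t: 16.65
tcp_pos: [0.6321, 0.2085, 0.0058]
tool_rot: [0.249, 0.969, 0.0, 0.001]
force: [-0.1, 0.2, 0.2]
finger_gap: 1.006
gripper_force: 0.0
```

>>> move_arm(targets=[{"dx": 0, "dy": 0, "dz": 0, "rx": 0, "ry": 0, "rz": 0}, {"dx": 0, "dy": 0, "dz": 0, "rx": 0, "ry": 0, "rz": 0}, {"dx": 0, "dy": 0, "dz": 0, "rx": 0, "ry": 0, "rz": 0}, {"dx": 0, "dy": 0, "dz": 0, "rx": 0, "ry": 0, "rz": 0}, {"dx": 0, "dy": 0, "dz": 0, "rx": 0, "ry": 0, "rz": 0}, {"dx": 0, "dy": 0, "dz": 0, "rx": 0, "ry": 0, "rz": 0}, {"dx": 0, "dy": 0, "dz": 0, "rx": 0, "ry": 0, "rz": 0}, {"dx": 0, "dy": 0, "dz": 0, "rx": 0, "ry": 0, "rz": 0}, {"dx": 0, "dy": 0, "dz": 0, "rx": 0, "ry": 0, "rz": 0}, {"dx": 0, "dy": 0, "dz": 0, "rx": 0, "ry": 0, "rz": 0}], claw=0, newtons=60)

```text
t: 17.9
tcp_pos: [0.632, 0.2085, 0.0056]
tool_rot: [0.249, 0.969, 0.0, 0.0]
force: [-0.5, 1.8, 4.5]
finger_gap: 0.571
gripper_force: 65.8
```

>>> move_arm(targets=[{"dx": 0, "dy": 0, "dz": 1, "rx": 0, "ry": 0, "rz": 0}, {"dx": -0.573, "dy": -0.931, "dz": 1, "rx": 0, "ry": 0, "rz": 0.071}, {"dx": -0.573, "dy": -0.931, "dz": 1, "rx": 0, "ry": 0, "rz": 0.071}, {"dx": -0.573, "dy": -0.931, "dz": 1, "rx": 0, "ry": 0, "rz": 0.071}, {"dx": -0.573, "dy": -0.931, "dz": 0.5, "rx": 0, "ry": 0, "rz": 0.071}, {"dx": -0.573, "dy": -0.931, "dz": 0, "rx": 0, "ry": 0, "rz": 0.071}, {"dx": -0.573, "dy": -0.931, "dz": 0, "rx": 0, "ry": 0, "rz": 0.071}, {"dx": -0.573, "dy": -0.931, "dz": 0, "rx": 0, "ry": 0, "rz": 0.071}, {"dx": -0.573, "dy": -0.931, "dz": 0, "rx": 0, "ry": 0, "rz": 0.071}, {"dx": -0.573, "dy": -0.931, "dz": 0, "rx": 0, "ry": 0, "rz": 0.071}])

```text
t: 19.15
tcp_pos: [0.5006, -0.0017, 0.1162]
tool_rot: [0.083, 0.997, 0.0, -0.002]
force: [0.8, 1.0, -5.0]
finger_gap: 0.573
gripper_force: 64.8
```

>>> move_arm(targets=[{"dx": 0, "dy": 0, "dz": -0.8, "rx": 0, "ry": 0, "rz": 0}, {"dx": 0, "dy": 0, "dz": -0.8, "rx": 0, "ry": 0, "rz": 0}, {"dx": 0, "dy": 0, "dz": -0.2, "rx": 0, "ry": 0, "rz": 0}, {"dx": 0, "dy": 0, "dz": 0, "rx": 0, "ry": 0, "rz": 0}, {"dx": 0, "dy": 0, "dz": 0, "rx": 0, "ry": 0, "rz": 0}, {"dx": 0, "dy": 0, "dz": 0, "rx": 0, "ry": 0, "rz": 0}, {"dx": 0, "dy": 0, "dz": 0, "rx": 0, "ry": 0, "rz": 0}, {"dx": 0, "dy": 0, "dz": 0, "rx": 0, "ry": 0, "rz": 0}, {"dx": 0, "dy": 0, "dz": 0, "rx": 0, "ry": 0, "rz": 0}, {"dx": 0, "dy": 0, "dz": 0, "rx": 0, "ry": 0, "rz": 0}])

```text
t: 20.4
tcp_pos: [0.5026, -0.0011, 0.0726]
tool_rot: [0.084, 0.996, -0.0, -0.0]
force: [-0.3, -1.1, -5.0]
finger_gap: 0.567
gripper_force: 64.7
```

```bash
python3 -c "
from h import *
s=sensors.sense();print(s['tcp_pos'],psi(s),np.degrees(1.4028-psi(s))/30)"
```

```text
[ 0.50262621 -0.0011381   0.07257118] 1.4027513170681067 9.297755106031043e-05
```

>>> move_arm(targets=[{"dx": 0, "dy": 0, "dz": -0.3, "rx": 0, "ry": 0, "rz": 0}, {"dx": 0, "dy": 0, "dz": -0.2, "rx": 0, "ry": 0, "rz": 0}, {"dx": 0, "dy": 0, "dz": -0.1, "rx": 0, "ry": 0, "rz": 0}, {"dx": 0, "dy": 0, "dz": -0.04, "rx": 0, "ry": 0, "rz": 0}, {"dx": 0, "dy": 0, "dz": -0.03, "rx": 0, "ry": 0, "rz": 0}, {"dx": 0, "dy": 0, "dz": 0, "rx": 0, "ry": 0, "rz": 0}, {"dx": 0, "dy": 0, "dz": 0, "rx": 0, "ry": 0, "rz": 0}, {"dx": 0, "dy": 0, "dz": 0, "rx": 0, "ry": 0, "rz": 0}, {"dx": 0, "dy": 0, "dz": 0, "rx": 0, "ry": 0, "rz": 0}, {"dx": 0, "dy": 0, "dz": 0, "rx": 0, "ry": 0, "rz": 0}])

```text
t: 21.65
tcp_pos: [0.5027, -0.0012, 0.0558]
tool_rot: [0.084, 0.996, -0.0, 0.0]
force: [0.6, 0.0, -4.5]
finger_gap: 0.569
gripper_force: 64.8
```

>>> move_arm(targets=[{"dx": 0, "dy": 0, "dz": 0, "rx": 0, "ry": 0, "rz": 0}, {"dx": 0, "dy": 0, "dz": 0, "rx": 0, "ry": 0, "rz": 0}, {"dx": 0, "dy": 0, "dz": 0, "rx": 0, "ry": 0, "rz": 0}, {"dx": 0, "dy": 0, "dz": 0, "rx": 0, "ry": 0, "rz": 0}, {"dx": 0, "dy": 0, "dz": 0, "rx": 0, "ry": 0, "rz": 0}, {"dx": 0, "dy": 0, "dz": 0.5, "rx": 0, "ry": 0, "rz": 0}, {"dx": 0, "dy": 0, "dz": 1, "rx": 0, "ry": 0, "rz": 0}, {"dx": 0, "dy": 0, "dz": 1, "rx": 0, "ry": 0, "rz": 0}, {"dx": 0, "dy": 0, "dz": 1, "rx": 0, "ry": 0, "rz": 0}, {"dx": 0, "dy": 0, "dz": 0, "rx": 0, "ry": 0, "rz": 0}], claw=100)

```text
t: 22.9
tcp_pos: [0.5041, -0.0014, 0.1456]
tool_rot: [0.084, 0.996, -0.0, 0.003]
force: [-0.4, -0.4, 0.1]
finger_gap: 0.997
gripper_force: 0.0
```

```bash
python3 - <<'E'
from h import *
look(FORM,[.5014,-.0008,2.9736],.08,'V','w7')
s=sensors.sense();print(s['q'])
mt,it=snap('top')
a=atz(mt,[(177,285),(190,294)],.03);d=a[1]-a[0]
print('C',fit(FORM,[(mt,it,0)],[.446,.3758,-1.905],.03))
E
```

```text
t 22.9 tcp [ 0.5041 -0.0014  0.1456] psi 1.4029 fit [ 5.0100e-01 -2.0000e-03  2.9737e+00] 0.48
[-2.24899170e-01  4.96979054e-01  1.82149773e+00 -3.30099048e-05
  8.20548739e-01 -1.62770254e+00]
C (array([ 0.44626422,  0.37538849, -1.91412415]), np.float64(0.175384020939917))
```

>>> move_arm(targets=[{"dx": -0.155, "dy": 1, "dz": 0, "rx": 0, "ry": 0, "rz": 0.267}, {"dx": -0.155, "dy": 1, "dz": 0, "rx": 0, "ry": 0, "rz": 0.267}, {"dx": -0.155, "dy": 1, "dz": 0, "rx": 0, "ry": 0, "rz": 0.267}, {"dx": -0.155, "dy": 1, "dz": 0, "rx": 0, "ry": 0, "rz": 0.267}, {"dx": -0.155, "dy": 1, "dz": 0, "rx": 0, "ry": 0, "rz": 0.267}, {"dx": -0.155, "dy": 1, "dz": 0, "rx": 0, "ry": 0, "rz": 0.267}, {"dx": -0.155, "dy": 1, "dz": 0, "rx": 0, "ry": 0, "rz": 0.267}, {"dx": -0.155, "dy": 1, "dz": 0, "rx": 0, "ry": 0, "rz": 0.267}, {"dx": -0.155, "dy": 1, "dz": 0, "rx": 0, "ry": 0, "rz": 0.267}, {"dx": -0.155, "dy": 1, "dz": 0, "rx": 0, "ry": 0, "rz": 0.267}])

```text
t: 24.25
tcp_pos: [0.4628, 0.2494, 0.142]
tool_rot: [-0.579, 0.815, 0.0, -0.001]
force: [0.4, -0.3, 0.1]
finger_gap: 1.002
gripper_force: 0.0
```

>>> move_arm(targets=[{"dx": -0.155, "dy": 1, "dz": 0, "rx": 0, "ry": 0, "rz": 0}, {"dx": -0.155, "dy": 1, "dz": 0, "rx": 0, "ry": 0, "rz": 0}, {"dx": -0.155, "dy": 1, "dz": 0, "rx": 0, "ry": 0, "rz": 0}, {"dx": -0.155, "dy": 1, "dz": 0, "rx": 0, "ry": 0, "rz": 0}, {"dx": -0.155, "dy": 1, "dz": 0, "rx": 0, "ry": 0, "rz": 0}, {"dx": 0, "dy": 0, "dz": 0, "rx": 0, "ry": 0, "rz": 0}, {"dx": 0, "dy": 0, "dz": 0, "rx": 0, "ry": 0, "rz": 0}, {"dx": 0, "dy": 0, "dz": 0, "rx": 0, "ry": 0, "rz": 0}, {"dx": 0, "dy": 0, "dz": 0, "rx": 0, "ry": 0, "rz": 0}, {"dx": 0, "dy": 0, "dz": 0, "rx": 0, "ry": 0, "rz": 0}])

```text
t: 25.5
tcp_pos: [0.4447, 0.3734, 0.1434]
tool_rot: [-0.577, 0.817, -0.0, 0.0]
force: [0.8, -0.5, -0.6]
finger_gap: 0.997
gripper_force: 0.0
```

```bash
python3 - <<'E'
from h import *
p,sc,m,im=look(FORM,[.447,.375,-1.91],.03,'S','w8')
s=sensors.sense();d=p[:2]-s['tcp_pos'][:2];print('units',d/.025,np.degrees(p[2]+3*np.pi/2-psi(s))/30,s['q'])
E
```

```text
t 25.5 tcp [0.4447 0.3734 0.1434] psi 2.8 fit [ 0.4476  0.3744 -1.9205] 0.466
units [0.11689135 0.03738737] -0.01586820958974079 [ 5.06320985e-01  5.82585133e-01  1.62679829e+00 -6.42181071e-05
  9.32109584e-01 -2.29383872e+00]
```

>>> move_arm(targets=[{"dx": 0.117, "dy": 0.037, "dz": -1, "rx": 0, "ry": 0, "rz": -0.016}, {"dx": 0, "dy": 0, "dz": -1, "rx": 0, "ry": 0, "rz": 0}, {"dx": 0, "dy": 0, "dz": -1, "rx": 0, "ry": 0, "rz": 0}, {"dx": 0, "dy": 0, "dz": -1, "rx": 0, "ry": 0, "rz": 0}, {"dx": 0, "dy": 0, "dz": -0.8, "rx": 0, "ry": 0, "rz": 0}, {"dx": 0, "dy": 0, "dz": -0.5, "rx": 0, "ry": 0, "rz": 0}, {"dx": 0, "dy": 0, "dz": -0.22, "rx": 0, "ry": 0, "rz": 0}, {"dx": 0, "dy": 0, "dz": 0, "rx": 0, "ry": 0, "rz": 0}, {"dx": 0, "dy": 0, "dz": 0, "rx": 0, "ry": 0, "rz": 0}, {"dx": 0, "dy": 0, "dz": 0, "rx": 0, "ry": 0, "rz": 0}])

```text
t: 26.8
tcp_pos: [0.4478, 0.375, 0.006]
tool_rot: [-0.574, 0.819, -0.0, 0.001]
force: [-0.1, 0.8, 0.5]
finger_gap: 0.997
gripper_force: 0.0
```

>>> move_arm(targets=[{"dx": 0, "dy": 0, "dz": 0, "rx": 0, "ry": 0, "rz": 0}, {"dx": 0, "dy": 0, "dz": 0, "rx": 0, "ry": 0, "rz": 0}, {"dx": 0, "dy": 0, "dz": 0, "rx": 0, "ry": 0, "rz": 0}, {"dx": 0, "dy": 0, "dz": 0, "rx": 0, "ry": 0, "rz": 0}, {"dx": 0, "dy": 0, "dz": 0, "rx": 0, "ry": 0, "rz": 0}, {"dx": 0, "dy": 0, "dz": 0, "rx": 0, "ry": 0, "rz": 0}, {"dx": 0, "dy": 0, "dz": 0, "rx": 0, "ry": 0, "rz": 0}, {"dx": 0, "dy": 0, "dz": 0, "rx": 0, "ry": 0, "rz": 0}, {"dx": 0, "dy": 0, "dz": 0, "rx": 0, "ry": 0, "rz": 0}, {"dx": 0, "dy": 0, "dz": 0, "rx": 0, "ry": 0, "rz": 0}], claw=0, newtons=60)

```text
t: 28.05
tcp_pos: [0.4473, 0.3749, 0.0058]
tool_rot: [-0.573, 0.819, 0.0, 0.0]
force: [-0.2, 0.2, 5.9]
finger_gap: 0.574
gripper_force: 65.3
```

>>> move_arm(targets=[{"dx": 0, "dy": 0, "dz": 1, "rx": 0, "ry": 0, "rz": 0}, {"dx": 0.06, "dy": -0.97, "dz": 1, "rx": 0, "ry": 0, "rz": -0.13}, {"dx": 0.06, "dy": -0.97, "dz": 1, "rx": 0, "ry": 0, "rz": -0.14}, {"dx": 0.06, "dy": -0.97, "dz": 1, "rx": 0, "ry": 0, "rz": -0.14}, {"dx": 0.06, "dy": -0.97, "dz": 1, "rx": 0, "ry": 0, "rz": -0.14}, {"dx": 0.06, "dy": -0.97, "dz": 0.5, "rx": 0, "ry": 0, "rz": -0.14}, {"dx": 0.06, "dy": -0.97, "dz": 0, "rx": 0, "ry": 0, "rz": -0.14}, {"dx": 0.06, "dy": -0.97, "dz": 0, "rx": 0, "ry": 0, "rz": -0.14}, {"dx": 0.06, "dy": -0.97, "dz": 0, "rx": 0, "ry": 0, "rz": -0.14}, {"dx": 0.06, "dy": -0.97, "dz": 0, "rx": 0, "ry": 0, "rz": -0.14}])

```text
t: 29.3
tcp_pos: [0.46, 0.1555, 0.1418]
tool_rot: [-0.279, 0.96, 0.0, -0.001]
force: [-0.4, -0.5, -5.2]
finger_gap: 0.576
gripper_force: 64.4
```

>>> move_arm(targets=[{"dx": 0.06, "dy": -0.97, "dz": 0, "rx": 0, "ry": 0, "rz": -0.14}, {"dx": 0.06, "dy": -0.97, "dz": 0, "rx": 0, "ry": 0, "rz": -0.14}, {"dx": 0.06, "dy": -0.97, "dz": 0, "rx": 0, "ry": 0, "rz": -0.14}, {"dx": 0.06, "dy": -0.97, "dz": 0, "rx": 0, "ry": 0, "rz": -0.14}, {"dx": 0.06, "dy": -0.97, "dz": 0, "rx": 0, "ry": 0, "rz": -0.14}, {"dx": 0.06, "dy": -0.97, "dz": 0, "rx": 0, "ry": 0, "rz": -0.14}, {"dx": 0.06, "dy": -0.97, "dz": 0, "rx": 0, "ry": 0, "rz": -0.14}, {"dx": 0.06, "dy": -0.97, "dz": 0, "rx": 0, "ry": 0, "rz": -0.14}, {"dx": 0.06, "dy": -0.97, "dz": 0, "rx": 0, "ry": 0, "rz": -0.14}, {"dx": 0.06, "dy": -0.97, "dz": 0, "rx": 0, "ry": 0, "rz": -0.142}])

```text
t: 30.55
tcp_pos: [0.475, -0.0865, 0.1418]
tool_rot: [0.085, 0.996, 0.0, -0.001]
force: [0.7, -0.1, -4.7]
finger_gap: 0.574
gripper_force: 64.4
```

>>> move_arm(targets=[{"dx": 0.06, "dy": -0.97, "dz": 0, "rx": 0, "ry": 0, "rz": 0}, {"dx": 0.06, "dy": -0.97, "dz": 0, "rx": 0, "ry": 0, "rz": 0}, {"dx": 0, "dy": 0, "dz": -0.8, "rx": 0, "ry": 0, "rz": 0}, {"dx": 0, "dy": 0, "dz": -0.8, "rx": 0, "ry": 0, "rz": 0}, {"dx": 0, "dy": 0, "dz": -0.2, "rx": 0, "ry": 0, "rz": 0}, {"dx": 0, "dy": 0, "dz": 0, "rx": 0, "ry": 0, "rz": 0}, {"dx": 0, "dy": 0, "dz": 0, "rx": 0, "ry": 0, "rz": 0}, {"dx": 0, "dy": 0, "dz": 0, "rx": 0, "ry": 0, "rz": 0}, {"dx": 0, "dy": 0, "dz": 0, "rx": 0, "ry": 0, "rz": 0}, {"dx": 0, "dy": 0, "dz": 0, "rx": 0, "ry": 0, "rz": 0}])

```text
t: 31.8
tcp_pos: [0.4791, -0.1345, 0.0981]
tool_rot: [0.083, 0.997, -0.0, 0.0]
force: [-0.1, 0.3, -5.1]
finger_gap: 0.575
gripper_force: 64.3
```

```bash
python3 -c "
from h import *
s=sensors.sense();p=s['tcp_pos'];print(p,psi(s),(np.array([.4792,-.1339])-p[:2])/.025,np.degrees(1.4028-psi(s))/30)"
```

```text
[ 0.47905406 -0.13450958  0.09806631] 1.4038593776698745 [0.00583755 0.02438317] -0.0020232623131402295
```

>>> move_arm(targets=[{"dx": 0, "dy": 0.024, "dz": -0.7, "rx": 0, "ry": 0, "rz": 0}, {"dx": 0, "dy": 0, "dz": -0.5, "rx": 0, "ry": 0, "rz": 0}, {"dx": 0, "dy": 0, "dz": -0.3, "rx": 0, "ry": 0, "rz": 0}, {"dx": 0, "dy": 0, "dz": -0.1, "rx": 0, "ry": 0, "rz": 0}, {"dx": 0, "dy": 0, "dz": -0.05, "rx": 0, "ry": 0, "rz": 0}, {"dx": 0, "dy": 0, "dz": -0.05, "rx": 0, "ry": 0, "rz": 0}, {"dx": 0, "dy": 0, "dz": 0, "rx": 0, "ry": 0, "rz": 0}, {"dx": 0, "dy": 0, "dz": 0, "rx": 0, "ry": 0, "rz": 0}, {"dx": 0, "dy": 0, "dz": 0, "rx": 0, "ry": 0, "rz": 0}, {"dx": 0, "dy": 0, "dz": 0, "rx": 0, "ry": 0, "rz": 0}])

```text
t: 33.05
tcp_pos: [0.4792, -0.1341, 0.0558]
tool_rot: [0.083, 0.997, -0.0, 0.0]
force: [-0.5, 0.4, 3.7]
finger_gap: 0.575
gripper_force: 65.5
```

>>> move_arm(targets=[{"dx": 0, "dy": 0, "dz": 0, "rx": 0, "ry": 0, "rz": 0}, {"dx": 0, "dy": 0, "dz": 0, "rx": 0, "ry": 0, "rz": 0}, {"dx": 0, "dy": 0, "dz": 0, "rx": 0, "ry": 0, "rz": 0}, {"dx": 0, "dy": 0, "dz": 0, "rx": 0, "ry": 0, "rz": 0}, {"dx": 0, "dy": 0, "dz": 0, "rx": 0, "ry": 0, "rz": 0}, {"dx": 0, "dy": 0, "dz": 0.5, "rx": 0, "ry": 0, "rz": 0}, {"dx": 0, "dy": 0, "dz": 1, "rx": 0, "ry": 0, "rz": 0}, {"dx": 0, "dy": 0, "dz": 1, "rx": 0, "ry": 0, "rz": 0}, {"dx": 0, "dy": 0, "dz": 1, "rx": 0, "ry": 0, "rz": 0}, {"dx": 0, "dy": 0, "dz": 1, "rx": 0, "ry": 0, "rz": 0}], claw=100)

```text
t: 34.3
tcp_pos: [0.4789, -0.1338, 0.1695]
tool_rot: [0.083, 0.997, -0.0, 0.0]
force: [0.6, 0.7, -0.1]
finger_gap: 1.003
gripper_force: 0.0
```

```bash
python3 - <<'E'
from h import *
look(FORM,[.4788,-.1338,2.9736],.08,'V','w9')
m,im=snap('top','top1')
for p in([.6096,-.0203,-.166],[.501,-.002,2.974],[.4788,-.1338,2.974]): print(fit(FORM,[(m,im,0)],p,.08,'V'))
E
```

```text
t 34.3 tcp [ 0.4789 -0.1338  0.1695] psi 1.4038 fit [ 0.4809 -0.1354  2.9726] 0.457
(array([ 0.60755399, -0.01864429, -0.16749125]), np.float64(0.2557763509902862))
(array([ 4.98992114e-01, -4.35946435e-04,  2.97495041e+00]), np.float64(0.2588023033534131))
(array([ 0.47878271, -0.13247126,  3.00359296]), np.float64(0.06803272165317224))
```

>>> move_arm(targets=[{"dx": 0.36, "dy": -1, "dz": 0.3, "rx": 0, "ry": 0, "rz": -0.04}, {"dx": 0.36, "dy": -1, "dz": 0.3, "rx": 0, "ry": 0, "rz": 0}, {"dx": 0.36, "dy": -1, "dz": 0.3, "rx": 0, "ry": 0, "rz": 0}, {"dx": 0.36, "dy": -1, "dz": 0.3, "rx": 0, "ry": 0, "rz": 0}, {"dx": 0.36, "dy": -1, "dz": 0.3, "rx": 0, "ry": 0, "rz": 0}, {"dx": 0.36, "dy": -1, "dz": 0, "rx": 0, "ry": 0, "rz": 0}, {"dx": 0.36, "dy": -1, "dz": 0, "rx": 0, "ry": 0, "rz": 0}, {"dx": 0.36, "dy": -1, "dz": 0, "rx": 0, "ry": 0, "rz": 0}, {"dx": 0, "dy": 0, "dz": 0, "rx": 0, "ry": 0, "rz": 0}, {"dx": 0, "dy": 0, "dz": 0, "rx": 0, "ry": 0, "rz": 0}], claw=60)

```text
t: 35.65
tcp_pos: [0.5501, -0.3326, 0.2045]
tool_rot: [0.094, 0.996, 0.001, -0.001]
force: [-0.6, 0.1, 0.2]
finger_gap: 0.597
gripper_force: 0.0
```

```bash
python3 - <<'E'
from h import *
p,sc,m,im=look(RACK,[.497,-.366,-.1876],.112,'S','w10')
print(fit(RACK,[(m,im,1)],p,.112,'S',1))
q=p
R=np.array([[np.cos(q[2]),np.sin(q[2])],[-np.sin(q[2]),np.cos(q[2])]]);M=RACK
for k,(x,y) in enumerate((x,y) for x in(-48,48) for y in(-37.5,37.5)):
    c=np.array([x,y])/1000@R+q[:2]; print((x,y),np.round(c,4),fit(PIN,[(m,im,1)],[*c,q[2]],.112,'S'))
for u in proj(m,np.c_[M[:,:2]@R/1000+q[:2],np.full(len(M),.112)],1): cv2.circle(im,tuple(int(round(a)) for a in u),0,(0,0,255),-1)
cv2.imwrite('pics/w10o.png',im)
E
```

```text
t 35.65 tcp [ 0.5501 -0.3326  0.2045] psi 1.3828 fit [ 0.4962 -0.3672 -0.1916] 0.308
(array([ 0.49645641, -0.36786429, -0.19150947,  0.10891486]), np.float64(0.3413399008556296))
(-48, -37.5) [ 0.442  -0.3949] (array([ 0.44292781, -0.39463134, -0.17085058]), np.float64(0.3216343441075071))
(-48, 37.5) [ 0.4563 -0.3213] (array([ 0.45690931, -0.32203999, -0.20084306]), np.float64(0.38521326783370247))
(48, -37.5) [ 0.5362 -0.4132] (array([ 0.53561545, -0.41244396, -0.20528981]), np.float64(0.30365024078087915))
(48, 37.5) [ 0.5505 -0.3396] (array([ 0.54959357, -0.33982473, -0.20731082]), np.float64(0.3750566638472635))
```

View pics/w10o.png

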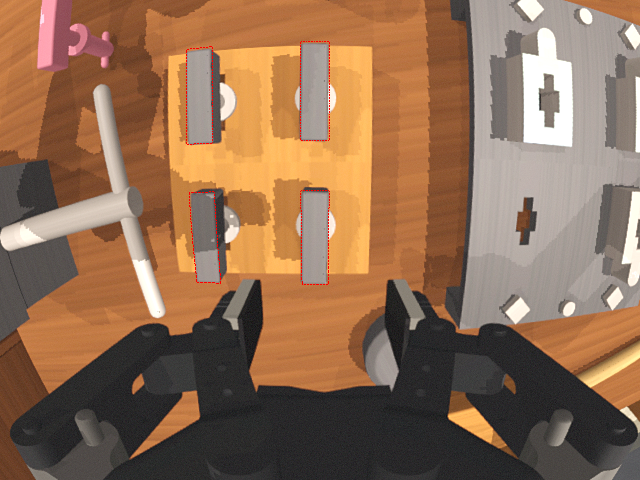

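>>> move_arm(targets=[{"dx": 0, "dy": -0.284, "dz": -0.9, "rx": 0, "ry": 0, "rz": -0.024}, {"dx": 0, "dy": 0, "dz": -0.88, "rx": 0, "ry": 0, "rz": 0}, {"dx": 0, "dy": 0, "dz": 0, "rx": 0, "ry": 0, "rz": 0}, {"dx": 0, "dy": 0, "dz": 0, "rx": 0, "ry": 0, "rz": 0}, {"dx": 0, "dy": 0, "dz": 0, "rx": 0, "ry": 0, "rz": 0}, {"dx": 0, "dy": 0, "dz": 0, "rx": 0, "ry": 0, "rz": 0}, {"dx": 0, "dy": 0, "dz": 0, "rx": 0, "ry": 0, "rz": 0}, {"dx": 0, "dy": 0, "dz": 0, "rx": 0, "ry": 0, "rz": 0}, {"dx": 0, "dy": 0, "dz": 0, "rx": 0, "ry": 0, "rz": 0}, {"dx": 0, "dy": 0, "dz": 0, "rx": 0, "ry": 0, "rz": 0}])

```text
t: 36.95
tcp_pos: [0.5509, -0.341, 0.1608]
tool_rot: [0.1, 0.995, 0.0, -0.0]
force: [-0.3, -0.3, 0.1]
finger_gap: 0.601
gripper_force: 0.0
```

```bash
python3 - <<'E'
from h import *
p,sc,m,im=look(PIN,[.55,-.3397,-.2],.112,'S','w11')
print(fit(PIN,[(m,im,1)],p,.112,'V'),fit(RACK,[(m,im,1)],[.4962,-.3672,-.192],.112,'S'))
R=np.array([[np.cos(p[2]),np.sin(p[2])],[-np.sin(p[2]),np.cos(p[2])]])
for u in proj(m,np.c_[PIN[:,:2]@R/1000+p[:2],np.full(len(PIN),.112)],1): cv2.circle(im,tuple(int(round(a)) for a in u),0,(0,0,255),-1)
cv2.imwrite('pics/w11o.png',cv2.resize(im[100:340,200:440],None,fx=2,fy=2))
E
```

```text
t 36.95 tcp [ 0.5509 -0.341   0.1608] psi 1.3703 fit [ 0.5491 -0.3398 -0.2089] 0.383
(array([ 0.58070678, -0.3206788 , -0.16895084]), np.float64(0.17100784847288164)) (array([ 0.4966552 , -0.36733148, -0.1922667 ]), np.float64(0.30110433160443717))
```

View pics/w11o.png

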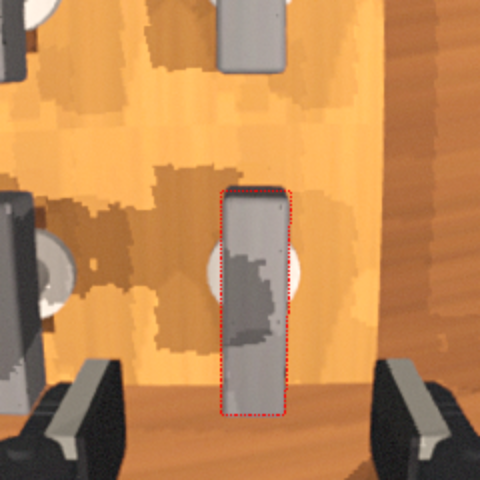

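>>> move_arm(targets=[{"dx": -0.036, "dy": 0.052, "dz": -1, "rx": 0, "ry": 0, "rz": 0}, {"dx": 0, "dy": 0, "dz": -1, "rx": 0, "ry": 0, "rz": 0}, {"dx": 0, "dy": 0, "dz": -0.7, "rx": 0, "ry": 0, "rz": 0}, {"dx": 0, "dy": 0, "dz": -0.4, "rx": 0, "ry": 0, "rz": 0}, {"dx": 0, "dy": 0, "dz": -0.13, "rx": 0, "ry": 0, "rz": 0}, {"dx": 0, "dy": 0, "dz": 0, "rx": 0, "ry": 0, "rz": 0}, {"dx": 0, "dy": 0, "dz": 0, "rx": 0, "ry": 0, "rz": 0}, {"dx": 0, "dy": 0, "dz": 0, "rx": 0, "ry": 0, "rz": 0}, {"dx": 0, "dy": 0, "dz": 0, "rx": 0, "ry": 0, "rz": 0}, {"dx": 0, "dy": 0, "dz": 0, "rx": 0, "ry": 0, "rz": 0}])

```text
t: 38.25
tcp_pos: [0.5501, -0.3397, 0.0802]
tool_rot: [0.1, 0.995, -0.0, 0.0]
force: [0.4, 0.1, -0.5]
finger_gap: 0.603
gripper_force: 0.0
```

>>> move_arm(targets=[{"dx": 0, "dy": 0, "dz": 0, "rx": 0, "ry": 0, "rz": 0}, {"dx": 0, "dy": 0, "dz": 0, "rx": 0, "ry": 0, "rz": 0}, {"dx": 0, "dy": 0, "dz": 0, "rx": 0, "ry": 0, "rz": 0}, {"dx": 0, "dy": 0, "dz": 0, "rx": 0, "ry": 0, "rz": 0}, {"dx": 0, "dy": 0, "dz": 0, "rx": 0, "ry": 0, "rz": 0}, {"dx": 0, "dy": 0, "dz": 0, "rx": 0, "ry": 0, "rz": 0}, {"dx": 0, "dy": 0, "dz": 0, "rx": 0, "ry": 0, "rz": 0}, {"dx": 0, "dy": 0, "dz": 0, "rx": 0, "ry": 0, "rz": 0}, {"dx": 0, "dy": 0, "dz": 0, "rx": 0, "ry": 0, "rz": 0}, {"dx": 0, "dy": 0, "dz": 0, "rx": 0, "ry": 0, "rz": 0}], claw=0, newtons=70)

```text
t: 39.5
tcp_pos: [0.5501, -0.3397, 0.0801]
tool_rot: [0.1, 0.995, -0.0, 0.0]
force: [-0.2, 0.5, 2.6]
finger_gap: 0.199
gripper_force: 68.5
```

```bash
python3 -c "
from h import *
s=sensors.sense();print(s['tcp_pos'],psi(s),s['force'],s['finger_gap'])"
```

```text
[ 0.55007789 -0.33970237  0.08013955] 1.3702732194155174 [-0.21368924  0.49588665  2.59961302] 0.1987906062386022
```

>>> move_arm(targets=[{"dx": 0, "dy": 0, "dz": 0.6, "rx": 0, "ry": 0, "rz": 0}, {"dx": 0, "dy": 0, "dz": 1, "rx": 0, "ry": 0, "rz": 0}, {"dx": 0, "dy": 0, "dz": 1, "rx": 0, "ry": 0, "rz": 0}, {"dx": 0, "dy": 0, "dz": 1, "rx": 0, "ry": 0, "rz": 0}, {"dx": 0, "dy": 0, "dz": 1, "rx": 0, "ry": 0, "rz": 0}, {"dx": 0, "dy": 0, "dz": 0.4, "rx": 0, "ry": 0, "rz": 0}, {"dx": 0.184, "dy": 0.986, "dz": 0, "rx": 0, "ry": 0, "rz": 0.01}, {"dx": 0.184, "dy": 0.986, "dz": 0, "rx": 0, "ry": 0, "rz": 0.01}, {"dx": 0.184, "dy": 0.986, "dz": 0, "rx": 0, "ry": 0, "rz": 0.01}, {"dx": 0.184, "dy": 0.986, "dz": 0, "rx": 0, "ry": 0, "rz": 0.01}])

```text
t: 40.75
tcp_pos: [0.5684, -0.2382, 0.2042]
tool_rot: [0.089, 0.996, 0.001, -0.001]
force: [-0.3, 0.3, -2.3]
finger_gap: 0.197
gripper_force: 68.5
```

>>> move_arm(targets=[{"dx": 0.184, "dy": 0.986, "dz": 0, "rx": 0, "ry": 0, "rz": 0.01}, {"dx": 0.184, "dy": 0.986, "dz": 0, "rx": 0, "ry": 0, "rz": 0.012}, {"dx": 0.184, "dy": 0.986, "dz": 0, "rx": 0, "ry": 0, "rz": 0}, {"dx": 0.184, "dy": 0.986, "dz": 0, "rx": 0, "ry": 0, "rz": 0}, {"dx": 0.184, "dy": 0.986, "dz": 0, "rx": 0, "ry": 0, "rz": 0}, {"dx": 0.184, "dy": 0.986, "dz": 0, "rx": 0, "ry": 0, "rz": 0}, {"dx": 0.184, "dy": 0.986, "dz": 0, "rx": 0, "ry": 0, "rz": 0}, {"dx": 0.184, "dy": 0.986, "dz": 0, "rx": 0, "ry": 0, "rz": 0}, {"dx": 0.184, "dy": 0.986, "dz": 0, "rx": 0, "ry": 0, "rz": 0}, {"dx": 0, "dy": 0, "dz": 0, "rx": 0, "ry": 0, "rz": 0}])

```text
t: 42.0
tcp_pos: [0.6091, -0.0158, 0.2044]
tool_rot: [0.082, 0.997, 0.0, -0.001]
force: [0.0, -1.7, -2.2]
finger_gap: 0.199
gripper_force: 68.6
```

>>> move_arm(targets=[{"dx": 0, "dy": 0, "dz": 0, "rx": 0, "ry": 0, "rz": 0}, {"dx": 0, "dy": 0, "dz": 0, "rx": 0, "ry": 0, "rz": 0}, {"dx": 0, "dy": 0, "dz": 0, "rx": 0, "ry": 0, "rz": 0}, {"dx": 0, "dy": 0, "dz": 0, "rx": 0, "ry": 0, "rz": 0}, {"dx": 0, "dy": 0, "dz": 0, "rx": 0, "ry": 0, "rz": 0}, {"dx": 0, "dy": 0, "dz": 0, "rx": 0, "ry": 0, "rz": 0}, {"dx": 0, "dy": 0, "dz": 0, "rx": 0, "ry": 0, "rz": 0}, {"dx": 0, "dy": 0, "dz": 0, "rx": 0, "ry": 0, "rz": 0}, {"dx": 0, "dy": 0, "dz": 0, "rx": 0, "ry": 0, "rz": 0}, {"dx": 0, "dy": 0, "dz": 0, "rx": 0, "ry": 0, "rz": 0}])

```text
t: 43.25
tcp_pos: [0.6099, -0.0192, 0.2051]
tool_rot: [0.084, 0.996, -0.0, 0.0]
force: [0.6, -0.3, -1.6]
finger_gap: 0.196
gripper_force: 68.6
```

```bash
python3 - <<'E'
from h import *
p,sc,m,im=look(FORM,[.6098,-.0192,-.168],.08,'V','w12')
s=sensors.sense();print(psi(s),s['force'])
H=np.vstack([dens(keyed(55,-67.5),False)])
print(fit(H,[(m,im,1)],[.5443,-.0765,-.168],.05,'S'))
print(fit(FORM,[(m,im,1)],[.5014,-.0008,2.974],.08,'V'))
# pin in hand: handle top at tcp+.0741... 
pz=s['tcp_pos'][2]-.0741
print('handle',fit(PIN,[(m,im,1)],[s['tcp_pos'][0],s['tcp_pos'][1],psi(s)-np.pi/2],pz+.106,'S'))
E
```

```text
t 43.25 tcp [ 0.6099 -0.0192  0.2051] psi 1.4028 fit [ 0.6097 -0.0202 -0.1678] 0.308
1.4028058741854308 [ 0.36820877 -0.0592322  -1.77192264]
(array([ 0.54516419, -0.07585338, -0.18127576]), np.float64(0.23861686913854338))
(array([ 5.01312292e-01, -1.90723718e-03,  2.97380574e+00]), np.float64(0.46695564027762365))
handle (array([ 0.61136557, -0.01990944, -0.21120584]), np.float64(0.09807344897751051))
```

View pics/w12.png

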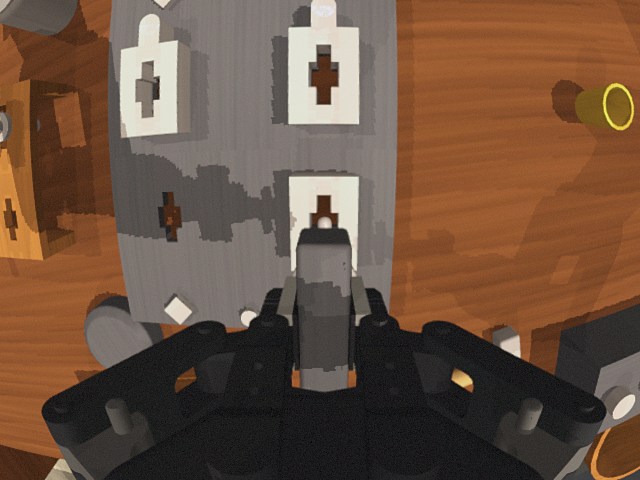

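>>> move_arm(targets=[{"dx": 0, "dy": 0.02, "dz": -0.9, "rx": 0, "ry": 0, "rz": 0}, {"dx": 0, "dy": 0, "dz": -0.7, "rx": 0, "ry": 0, "rz": 0}, {"dx": 0, "dy": 0, "dz": -0.24, "rx": 0, "ry": 0, "rz": 0}, {"dx": 0, "dy": 0, "dz": -0.1, "rx": 0, "ry": 0, "rz": 0}, {"dx": 0, "dy": 0, "dz": -0.1, "rx": 0, "ry": 0, "rz": 0}, {"dx": 0, "dy": 0, "dz": -0.1, "rx": 0, "ry": 0, "rz": 0}, {"dx": 0, "dy": 0, "dz": -0.1, "rx": 0, "ry": 0, "rz": 0}, {"dx": 0, "dy": 0, "dz": -0.1, "rx": 0, "ry": 0, "rz": 0}, {"dx": 0, "dy": 0, "dz": -0.1, "rx": 0, "ry": 0, "rz": 0}, {"dx": 0, "dy": 0, "dz": 0, "rx": 0, "ry": 0, "rz": 0}])

```text
t: 44.55
tcp_pos: [0.6097, -0.0187, 0.1438]
tool_rot: [0.084, 0.996, 0.0, -0.0]
force: [0.2, -0.7, -2.4]
finger_gap: 0.197
gripper_force: 68.7
```

>>> move_arm(targets=[{"dx": 0, "dy": 0, "dz": -0.2, "rx": 0, "ry": 0, "rz": 0}, {"dx": 0, "dy": 0, "dz": -0.2, "rx": 0, "ry": 0, "rz": 0}, {"dx": 0, "dy": 0, "dz": -0.2, "rx": 0, "ry": 0, "rz": 0}, {"dx": 0, "dy": 0, "dz": -0.08, "rx": 0, "ry": 0, "rz": 0}, {"dx": 0, "dy": 0, "dz": -0.08, "rx": 0, "ry": 0, "rz": 0}, {"dx": 0, "dy": 0, "dz": -0.08, "rx": 0, "ry": 0, "rz": 0}, {"dx": 0, "dy": 0, "dz": -0.08, "rx": 0, "ry": 0, "rz": 0}, {"dx": 0, "dy": 0, "dz": -0.08, "rx": 0, "ry": 0, "rz": 0}, {"dx": 0, "dy": 0, "dz": -0.08, "rx": 0, "ry": 0, "rz": 0}, {"dx": 0, "dy": 0, "dz": 0, "rx": 0, "ry": 0, "rz": 0}])

```text
t: 45.8
tcp_pos: [0.6097, -0.0187, 0.1169]
tool_rot: [0.084, 0.996, 0.0, -0.0]
force: [-0.8, 0.2, -1.9]
finger_gap: 0.199
gripper_force: 68.7
```

>>> move_arm(targets=[{"dx": 0, "dy": 0, "dz": -0.16, "rx": 0, "ry": 0, "rz": 0}, {"dx": 0, "dy": 0, "dz": -0.16, "rx": 0, "ry": 0, "rz": 0}, {"dx": 0, "dy": 0, "dz": -0.16, "rx": 0, "ry": 0, "rz": 0}, {"dx": 0, "dy": 0, "dz": -0.16, "rx": 0, "ry": 0, "rz": 0}, {"dx": 0, "dy": 0, "dz": -0.08, "rx": 0, "ry": 0, "rz": 0}, {"dx": 0, "dy": 0, "dz": -0.05, "rx": 0, "ry": 0, "rz": 0}, {"dx": 0, "dy": 0, "dz": -0.03, "rx": 0, "ry": 0, "rz": 0}, {"dx": 0, "dy": 0, "dz": -0.03, "rx": 0, "ry": 0, "rz": 0}, {"dx": 0, "dy": 0, "dz": 0, "rx": 0, "ry": 0, "rz": 0}, {"dx": 0, "dy": 0, "dz": 0, "rx": 0, "ry": 0, "rz": 0}])

```text
t: 47.05
tcp_pos: [0.6099, -0.0188, 0.0964]
tool_rot: [0.084, 0.996, -0.0, 0.0]
force: [0.7, -0.3, -2.5]
finger_gap: 0.196
gripper_force: 68.7
```

>>> move_arm(targets=[{"dx": 0, "dy": 0, "dz": -0.02, "rx": 0, "ry": 0, "rz": 0}, {"dx": 0, "dy": 0, "dz": -0.02, "rx": 0, "ry": 0, "rz": 0}, {"dx": 0, "dy": 0, "dz": 0, "rx": 0, "ry": 0, "rz": 0}, {"dx": 0, "dy": 0, "dz": 0, "rx": 0, "ry": 0, "rz": 0}, {"dx": 0, "dy": 0, "dz": 0, "rx": 0, "ry": 0, "rz": 0}, {"dx": 0, "dy": 0, "dz": 0, "rx": 0, "ry": 0, "rz": 0}, {"dx": 0, "dy": 0, "dz": 0, "rx": 0, "ry": 0, "rz": 0}, {"dx": 0, "dy": 0, "dz": 0, "rx": 0, "ry": 0, "rz": 0}, {"dx": 0, "dy": 0, "dz": 0, "rx": 0, "ry": 0, "rz": 0}, {"dx": 0, "dy": 0, "dz": 0, "rx": 0, "ry": 0, "rz": 0}])

```text
t: 48.3
tcp_pos: [0.61, -0.0187, 0.0961]
tool_rot: [0.084, 0.996, -0.0, 0.0]
force: [-1.8, 0.7, 5.4]
finger_gap: 0.196
gripper_force: 69.8
```

>>> move_arm(targets=[{"dx": 0, "dy": 0, "dz": 0.015, "rx": 0, "ry": 0, "rz": -0.2}, {"dx": 0, "dy": 0, "dz": 0, "rx": 0, "ry": 0, "rz": -0.3}, {"dx": 0, "dy": 0, "dz": 0, "rx": 0, "ry": 0, "rz": -0.3}, {"dx": 0, "dy": 0, "dz": 0, "rx": 0, "ry": 0, "rz": -0.3}, {"dx": 0, "dy": 0, "dz": 0, "rx": 0, "ry": 0, "rz": -0.3}, {"dx": 0, "dy": 0, "dz": 0, "rx": 0, "ry": 0, "rz": -0.3}, {"dx": 0, "dy": 0, "dz": 0, "rx": 0, "ry": 0, "rz": -0.3}, {"dx": 0, "dy": 0, "dz": 0, "rx": 0, "ry": 0, "rz": -0.3}, {"dx": 0, "dy": 0, "dz": 0, "rx": 0, "ry": 0, "rz": -0.3}, {"dx": 0, "dy": 0, "dz": 0, "rx": 0, "ry": 0, "rz": -0.3}])

```text
t: 49.55
tcp_pos: [0.6103, -0.019, 0.0961]
tool_rot: [0.748, 0.663, 0.0, 0.001]
force: [-1.1, -0.3, 3.5]
finger_gap: 0.198
gripper_force: 69.5
```

>>> move_arm(targets=[{"dx": 0, "dy": 0, "dz": 0, "rx": 0, "ry": 0, "rz": -0.1}, {"dx": 0, "dy": 0, "dz": 0, "rx": 0, "ry": 0, "rz": 0}, {"dx": 0, "dy": 0, "dz": 0, "rx": 0, "ry": 0, "rz": 0}, {"dx": 0, "dy": 0, "dz": 0, "rx": 0, "ry": 0, "rz": 0}, {"dx": 0, "dy": 0, "dz": 0, "rx": 0, "ry": 0, "rz": 0}, {"dx": 0, "dy": 0, "dz": 0, "rx": 0, "ry": 0, "rz": 0}, {"dx": 0, "dy": 0, "dz": 0, "rx": 0, "ry": 0, "rz": 0}, {"dx": 0, "dy": 0, "dz": 0, "rx": 0, "ry": 0, "rz": 0}, {"dx": 0, "dy": 0, "dz": 0, "rx": 0, "ry": 0, "rz": 0}, {"dx": 0, "dy": 0, "dz": 0, "rx": 0, "ry": 0, "rz": 0}])

```text
t: 50.8
tcp_pos: [0.6102, -0.0189, 0.0961]
tool_rot: [0.764, 0.645, 0.0, 0.0]
force: [-0.7, -0.4, 4.9]
finger_gap: 0.2
gripper_force: 69.5
```

```bash
python3 -c "
from h import *
s=sensors.sense();print(s['tcp_pos'],np.degrees(psi(s)),'want',np.degrees(-.168),s['force'],s['ft_torque'],s['finger_gap'])"
```

```text
[ 0.61023573 -0.0189199   0.09608505] -9.603671650747513 want -9.625690958197831 [-0.74071726 -0.37549449  4.85242631] [-0.07712403  0.18015521  0.01526023] 0.19951382645909752
```

>>> move_arm(targets=[{"dx": 0, "dy": 0, "dz": 0, "rx": 0, "ry": 0, "rz": 0}, {"dx": 0, "dy": 0, "dz": 0, "rx": 0, "ry": 0, "rz": 0}, {"dx": 0, "dy": 0, "dz": 0, "rx": 0, "ry": 0, "rz": 0}, {"dx": 0, "dy": 0, "dz": 0, "rx": 0, "ry": 0, "rz": 0}, {"dx": 0, "dy": 0, "dz": 0, "rx": 0, "ry": 0, "rz": 0}, {"dx": 0, "dy": 0, "dz": 0.6, "rx": 0, "ry": 0, "rz": 0}, {"dx": 0, "dy": 0, "dz": 1, "rx": 0, "ry": 0, "rz": 0}, {"dx": 0, "dy": 0, "dz": 1, "rx": 0, "ry": 0, "rz": 0}, {"dx": 0, "dy": 0, "dz": 1, "rx": 0, "ry": 0, "rz": 0}, {"dx": 0, "dy": 0, "dz": 0.6, "rx": 0, "ry": 0, "rz": 0}], claw=60)

```text
t: 52.05
tcp_pos: [0.6106, -0.0188, 0.2032]
tool_rot: [0.764, 0.645, 0.001, 0.001]
force: [-0.5, 0.0, 0.4]
finger_gap: 0.602
gripper_force: 0.0
```

>>> move_arm(targets=[{"dx": -0.47, "dy": -0.93, "dz": 0, "rx": 0, "ry": 0, "rz": 0.29}, {"dx": -0.47, "dy": -0.93, "dz": 0, "rx": 0, "ry": 0, "rz": 0.29}, {"dx": -0.47, "dy": -0.93, "dz": 0, "rx": 0, "ry": 0, "rz": 0.29}, {"dx": -0.47, "dy": -0.93, "dz": 0, "rx": 0, "ry": 0, "rz": 0.29}, {"dx": -0.47, "dy": -0.93, "dz": 0, "rx": 0, "ry": 0, "rz": 0.29}, {"dx": -0.47, "dy": -0.93, "dz": 0, "rx": 0, "ry": 0, "rz": 0.29}, {"dx": -0.47, "dy": -0.93, "dz": 0, "rx": 0, "ry": 0, "rz": 0.29}, {"dx": -0.47, "dy": -0.93, "dz": 0, "rx": 0, "ry": 0, "rz": 0.29}, {"dx": -0.47, "dy": -0.93, "dz": 0, "rx": 0, "ry": 0, "rz": 0.29}, {"dx": -0.47, "dy": -0.93, "dz": 0, "rx": 0, "ry": 0, "rz": 0.29}])

```text
t: 53.3
tcp_pos: [0.4918, -0.2519, 0.201]
tool_rot: [0.108, 0.994, -0.0, 0.0]
force: [-0.2, 0.1, 0.1]
finger_gap: 0.6
gripper_force: 0.0
```

>>> move_arm(targets=[{"dx": -0.47, "dy": -0.93, "dz": 0, "rx": 0, "ry": 0, "rz": 0.037}, {"dx": -0.47, "dy": -0.93, "dz": 0, "rx": 0, "ry": 0, "rz": 0}, {"dx": -0.47, "dy": -0.93, "dz": -0.5, "rx": 0, "ry": 0, "rz": 0}, {"dx": 0, "dy": 0, "dz": -0.8, "rx": 0, "ry": 0, "rz": 0}, {"dx": 0, "dy": 0, "dz": -0.3, "rx": 0, "ry": 0, "rz": 0}, {"dx": 0, "dy": 0, "dz": 0, "rx": 0, "ry": 0, "rz": 0}, {"dx": 0, "dy": 0, "dz": 0, "rx": 0, "ry": 0, "rz": 0}, {"dx": 0, "dy": 0, "dz": 0, "rx": 0, "ry": 0, "rz": 0}, {"dx": 0, "dy": 0, "dz": 0, "rx": 0, "ry": 0, "rz": 0}, {"dx": 0, "dy": 0, "dz": 0, "rx": 0, "ry": 0, "rz": 0}])

```text
t: 54.55
tcp_pos: [0.4572, -0.321, 0.1609]
tool_rot: [0.1, 0.995, -0.0, 0.0]
force: [-0.5, 0.3, -0.6]
finger_gap: 0.601
gripper_force: 0.0
```

```bash
python3 - <<'E'
from h import *
p,sc,m,im=look(PIN,[.4569,-.3217,-.195],.112,'S','w13')
s=sensors.sense();print((p[:2]-s['tcp_pos'][:2])/.025,s['q'])
E
```

```text
t 54.55 tcp [ 0.4572 -0.321   0.1609] psi 1.3699 fit [ 0.455  -0.3218 -0.192 ] 0.382
[-0.08750745 -0.03097422] [-8.12185377e-01  5.32377808e-01  1.66957591e+00 -4.06934380e-05
  9.39258792e-01 -2.18200716e+00]
```

>>> move_arm(targets=[{"dx": -0.052, "dy": -0.03, "dz": -1, "rx": 0, "ry": 0, "rz": 0.015}, {"dx": 0, "dy": 0, "dz": -1, "rx": 0, "ry": 0, "rz": 0}, {"dx": 0, "dy": 0, "dz": -0.7, "rx": 0, "ry": 0, "rz": 0}, {"dx": 0, "dy": 0, "dz": -0.4, "rx": 0, "ry": 0, "rz": 0}, {"dx": 0, "dy": 0, "dz": -0.13, "rx": 0, "ry": 0, "rz": 0}, {"dx": 0, "dy": 0, "dz": 0, "rx": 0, "ry": 0, "rz": 0}, {"dx": 0, "dy": 0, "dz": 0, "rx": 0, "ry": 0, "rz": 0}, {"dx": 0, "dy": 0, "dz": 0, "rx": 0, "ry": 0, "rz": 0}, {"dx": 0, "dy": 0, "dz": 0, "rx": 0, "ry": 0, "rz": 0}, {"dx": 0, "dy": 0, "dz": 0, "rx": 0, "ry": 0, "rz": 0}])

```text
t: 55.85
tcp_pos: [0.4558, -0.3218, 0.0801]
tool_rot: [0.096, 0.995, -0.0, 0.0]
force: [-0.4, 0.2, 0.8]
finger_gap: 0.601
gripper_force: 0.0
```

>>> move_arm(targets=[{"dx": 0, "dy": 0, "dz": 0, "rx": 0, "ry": 0, "rz": 0}, {"dx": 0, "dy": 0, "dz": 0, "rx": 0, "ry": 0, "rz": 0}, {"dx": 0, "dy": 0, "dz": 0, "rx": 0, "ry": 0, "rz": 0}, {"dx": 0, "dy": 0, "dz": 0, "rx": 0, "ry": 0, "rz": 0}, {"dx": 0, "dy": 0, "dz": 0, "rx": 0, "ry": 0, "rz": 0}, {"dx": 0, "dy": 0, "dz": 0, "rx": 0, "ry": 0, "rz": 0}, {"dx": 0, "dy": 0, "dz": 0, "rx": 0, "ry": 0, "rz": 0}, {"dx": 0, "dy": 0, "dz": 0, "rx": 0, "ry": 0, "rz": 0}, {"dx": 0, "dy": 0, "dz": 0, "rx": 0, "ry": 0, "rz": 0}, {"dx": 0, "dy": 0, "dz": 0, "rx": 0, "ry": 0, "rz": 0}], claw=0, newtons=70)

```text
t: 57.1
tcp_pos: [0.4558, -0.3217, 0.08]
tool_rot: [0.096, 0.995, -0.0, 0.0]
force: [-1.1, 0.4, 3.7]
finger_gap: 0.199
gripper_force: 68.4
```

```bash
python3 -c "
from h import *
s=sensors.sense();print(s['tcp_pos'],psi(s),s['force'],s['finger_gap'])"
```

```text
[ 0.45577724 -0.32172195  0.08001759] 1.3776339601946794 [-1.11279758  0.43462607  3.67860643] 0.19859068267160812
```

>>> move_arm(targets=[{"dx": 0, "dy": 0, "dz": 0.6, "rx": 0, "ry": 0, "rz": 0}, {"dx": 0, "dy": 0, "dz": 1, "rx": 0, "ry": 0, "rz": 0}, {"dx": 0, "dy": 0, "dz": 1, "rx": 0, "ry": 0, "rz": 0}, {"dx": 0, "dy": 0, "dz": 1, "rx": 0, "ry": 0, "rz": 0}, {"dx": 0, "dy": 0, "dz": 1, "rx": 0, "ry": 0, "rz": 0}, {"dx": 0, "dy": 0, "dz": 0.4, "rx": 0, "ry": 0, "rz": 0}, {"dx": 0.14, "dy": 0.989, "dz": 0, "rx": 0, "ry": 0, "rz": 0.012}, {"dx": 0.14, "dy": 0.989, "dz": 0, "rx": 0, "ry": 0, "rz": 0.012}, {"dx": 0.14, "dy": 0.989, "dz": 0, "rx": 0, "ry": 0, "rz": 0.012}, {"dx": 0.14, "dy": 0.989, "dz": 0, "rx": 0, "ry": 0, "rz": 0.012}])

```text
t: 58.35
tcp_pos: [0.4688, -0.2199, 0.2037]
tool_rot: [0.084, 0.996, 0.001, -0.001]
force: [-1.0, 0.7, -1.6]
finger_gap: 0.199
gripper_force: 68.6
```

>>> move_arm(targets=[{"dx": 0.14, "dy": 0.989, "dz": 0, "rx": 0, "ry": 0, "rz": 0}, {"dx": 0.14, "dy": 0.989, "dz": 0, "rx": 0, "ry": 0, "rz": 0}, {"dx": 0.14, "dy": 0.989, "dz": 0, "rx": 0, "ry": 0, "rz": 0}, {"dx": 0.14, "dy": 0.989, "dz": 0, "rx": 0, "ry": 0, "rz": 0}, {"dx": 0.14, "dy": 0.989, "dz": 0, "rx": 0, "ry": 0, "rz": 0}, {"dx": 0.14, "dy": 0.989, "dz": 0, "rx": 0, "ry": 0, "rz": 0}, {"dx": 0.14, "dy": 0.989, "dz": 0, "rx": 0, "ry": 0, "rz": 0}, {"dx": 0.14, "dy": 0.989, "dz": 0, "rx": 0, "ry": 0, "rz": 0}, {"dx": 0.14, "dy": 0.989, "dz": 0, "rx": 0, "ry": 0, "rz": 0}, {"dx": 0, "dy": 0, "dz": 0, "rx": 0, "ry": 0, "rz": 0}])

```text
t: 59.6
tcp_pos: [0.4995, 0.0024, 0.2038]
tool_rot: [0.082, 0.997, 0.001, -0.002]
force: [-0.0, -0.1, -2.5]
finger_gap: 0.2
gripper_force: 68.8
```

>>> move_arm(targets=[{"dx": 0, "dy": 0, "dz": 0, "rx": 0, "ry": 0, "rz": 0}, {"dx": 0, "dy": 0, "dz": 0, "rx": 0, "ry": 0, "rz": 0}, {"dx": 0, "dy": 0, "dz": 0, "rx": 0, "ry": 0, "rz": 0}, {"dx": 0, "dy": 0, "dz": 0, "rx": 0, "ry": 0, "rz": 0}, {"dx": 0, "dy": 0, "dz": 0, "rx": 0, "ry": 0, "rz": 0}, {"dx": 0, "dy": 0, "dz": 0, "rx": 0, "ry": 0, "rz": 0}, {"dx": 0, "dy": 0, "dz": 0, "rx": 0, "ry": 0, "rz": 0}, {"dx": 0, "dy": 0, "dz": 0, "rx": 0, "ry": 0, "rz": 0}, {"dx": 0, "dy": 0, "dz": 0, "rx": 0, "ry": 0, "rz": 0}, {"dx": 0, "dy": 0, "dz": 0, "rx": 0, "ry": 0, "rz": 0}])

```text
t: 60.85
tcp_pos: [0.5013, -0.0003, 0.2049]
tool_rot: [0.084, 0.996, 0.0, 0.0]
force: [0.1, -0.9, -1.6]
finger_gap: 0.199
gripper_force: 68.8
```

```bash
python3 - <<'E'
from h import *
p,sc,m,im=look(FORM,[.5014,-.0008,2.974],.08,'V','w14')
s=sensors.sense();print((np.array([.5014,-.0003])-s['tcp_pos'][:2])/.025)
mt,it=snap('top')
for p in([.6075,-.0187,-.167],[.499,-.0005,2.974],[.4788,-.1338,2.974]): print(fit(FORM,[(mt,it,0)],p,.08,'V'))
E
```

```text
t 60.85 tcp [ 5.013e-01 -3.000e-04  2.049e-01] psi 1.4028 fit [ 5.0110e-01 -2.0000e-03  2.9745e+00] 0.341
[ 0.00423987 -0.0001602 ]
(array([ 0.6080647 , -0.01873967, -0.16577757]), np.float64(0.08590151251966777))
(array([ 4.98327833e-01, -9.10159241e-04,  2.95989897e+00]), np.float64(0.09957189367046082))
(array([ 0.50604614, -0.12787181,  2.95909863]), np.float64(0.22820139954800897))
```

>>> move_arm(targets=[{"dx": 0, "dy": 0, "dz": -0.9, "rx": 0, "ry": 0, "rz": 0}, {"dx": 0, "dy": 0, "dz": -0.7, "rx": 0, "ry": 0, "rz": 0}, {"dx": 0, "dy": 0, "dz": -0.24, "rx": 0, "ry": 0, "rz": 0}, {"dx": 0, "dy": 0, "dz": -0.1, "rx": 0, "ry": 0, "rz": 0}, {"dx": 0, "dy": 0, "dz": -0.1, "rx": 0, "ry": 0, "rz": 0}, {"dx": 0, "dy": 0, "dz": -0.1, "rx": 0, "ry": 0, "rz": 0}, {"dx": 0, "dy": 0, "dz": -0.1, "rx": 0, "ry": 0, "rz": 0}, {"dx": 0, "dy": 0, "dz": -0.1, "rx": 0, "ry": 0, "rz": 0}, {"dx": 0, "dy": 0, "dz": -0.1, "rx": 0, "ry": 0, "rz": 0}, {"dx": 0, "dy": 0, "dz": 0, "rx": 0, "ry": 0, "rz": 0}])

```text
t: 62.2
tcp_pos: [0.5011, -0.0003, 0.1437]
tool_rot: [0.084, 0.996, 0.0, -0.0]
force: [0.6, 0.1, -2.0]
finger_gap: 0.2
gripper_force: 68.7
```

>>> move_arm(targets=[{"dx": 0, "dy": 0, "dz": -0.2, "rx": 0, "ry": 0, "rz": 0}, {"dx": 0, "dy": 0, "dz": -0.2, "rx": 0, "ry": 0, "rz": 0}, {"dx": 0, "dy": 0, "dz": -0.2, "rx": 0, "ry": 0, "rz": 0}, {"dx": 0, "dy": 0, "dz": -0.08, "rx": 0, "ry": 0, "rz": 0}, {"dx": 0, "dy": 0, "dz": -0.08, "rx": 0, "ry": 0, "rz": 0}, {"dx": 0, "dy": 0, "dz": -0.08, "rx": 0, "ry": 0, "rz": 0}, {"dx": 0, "dy": 0, "dz": -0.08, "rx": 0, "ry": 0, "rz": 0}, {"dx": 0, "dy": 0, "dz": -0.08, "rx": 0, "ry": 0, "rz": 0}, {"dx": 0, "dy": 0, "dz": -0.08, "rx": 0, "ry": 0, "rz": 0}, {"dx": 0, "dy": 0, "dz": 0, "rx": 0, "ry": 0, "rz": 0}])

```text
t: 63.45
tcp_pos: [0.5012, -0.0003, 0.1168]
tool_rot: [0.084, 0.996, 0.0, -0.0]
force: [-0.2, 0.2, -2.4]
finger_gap: 0.198
gripper_force: 68.8
```

>>> move_arm(targets=[{"dx": 0, "dy": 0, "dz": -0.16, "rx": 0, "ry": 0, "rz": 0}, {"dx": 0, "dy": 0, "dz": -0.16, "rx": 0, "ry": 0, "rz": 0}, {"dx": 0, "dy": 0, "dz": -0.16, "rx": 0, "ry": 0, "rz": 0}, {"dx": 0, "dy": 0, "dz": -0.16, "rx": 0, "ry": 0, "rz": 0}, {"dx": 0, "dy": 0, "dz": -0.08, "rx": 0, "ry": 0, "rz": 0}, {"dx": 0, "dy": 0, "dz": -0.05, "rx": 0, "ry": 0, "rz": 0}, {"dx": 0, "dy": 0, "dz": -0.03, "rx": 0, "ry": 0, "rz": 0}, {"dx": 0, "dy": 0, "dz": -0.03, "rx": 0, "ry": 0, "rz": 0}, {"dx": 0, "dy": 0, "dz": -0.03, "rx": 0, "ry": 0, "rz": 0}, {"dx": 0, "dy": 0, "dz": 0, "rx": 0, "ry": 0, "rz": 0}])

```text
t: 64.7
tcp_pos: [0.5014, -0.0003, 0.096]
tool_rot: [0.084, 0.996, -0.0, 0.0]
force: [-1.0, -0.2, 3.6]
finger_gap: 0.198
gripper_force: 69.8
```

>>> move_arm(targets=[{"dx": 0, "dy": 0, "dz": 0, "rx": 0, "ry": 0, "rz": 0}, {"dx": 0, "dy": 0, "dz": 0, "rx": 0, "ry": 0, "rz": 0}, {"dx": 0, "dy": 0, "dz": 0, "rx": 0, "ry": 0, "rz": 0}, {"dx": 0, "dy": 0, "dz": 0, "rx": 0, "ry": 0, "rz": 0}, {"dx": 0, "dy": 0, "dz": 0, "rx": 0, "ry": 0, "rz": 0}, {"dx": 0, "dy": 0, "dz": 0, "rx": 0, "ry": 0, "rz": 0}, {"dx": 0, "dy": 0, "dz": 0, "rx": 0, "ry": 0, "rz": 0}, {"dx": 0, "dy": 0, "dz": 0, "rx": 0, "ry": 0, "rz": 0}, {"dx": 0, "dy": 0, "dz": 0, "rx": 0, "ry": 0, "rz": 0}, {"dx": 0, "dy": 0, "dz": 0, "rx": 0, "ry": 0, "rz": 0}])

```text
t: 65.95
tcp_pos: [0.5014, -0.0003, 0.096]
tool_rot: [0.084, 0.996, -0.0, 0.0]
force: [-1.0, 0.5, 5.6]
finger_gap: 0.202
gripper_force: 69.8
```

Home (contact at the predicted height). Quarter turn, then release and lift.

>>> move_arm(targets=[{"dx": 0, "dy": 0, "dz": 0.01, "rx": 0, "ry": 0, "rz": -0.2}, {"dx": 0, "dy": 0, "dz": 0, "rx": 0, "ry": 0, "rz": -0.3}, {"dx": 0, "dy": 0, "dz": 0, "rx": 0, "ry": 0, "rz": -0.3}, {"dx": 0, "dy": 0, "dz": 0, "rx": 0, "ry": 0, "rz": -0.3}, {"dx": 0, "dy": 0, "dz": 0, "rx": 0, "ry": 0, "rz": -0.3}, {"dx": 0, "dy": 0, "dz": 0, "rx": 0, "ry": 0, "rz": -0.3}, {"dx": 0, "dy": 0, "dz": 0, "rx": 0, "ry": 0, "rz": -0.3}, {"dx": 0, "dy": 0, "dz": 0, "rx": 0, "ry": 0, "rz": -0.3}, {"dx": 0, "dy": 0, "dz": 0, "rx": 0, "ry": 0, "rz": -0.3}, {"dx": 0, "dy": 0, "dz": 0, "rx": 0, "ry": 0, "rz": -0.3}])

```text
t: 67.2
tcp_pos: [0.5014, -0.0005, 0.096]
tool_rot: [0.748, 0.663, 0.0, 0.0]
force: [-1.0, -0.3, 3.8]
finger_gap: 0.2
gripper_force: 69.6
```

>>> move_arm(targets=[{"dx": 0, "dy": 0, "dz": 0, "rx": 0, "ry": 0, "rz": -0.1}, {"dx": 0, "dy": 0, "dz": 0, "rx": 0, "ry": 0, "rz": 0}, {"dx": 0, "dy": 0, "dz": 0, "rx": 0, "ry": 0, "rz": 0}, {"dx": 0, "dy": 0, "dz": 0, "rx": 0, "ry": 0, "rz": 0}, {"dx": 0, "dy": 0, "dz": 0, "rx": 0, "ry": 0, "rz": 0}, {"dx": 0, "dy": 0, "dz": 0, "rx": 0, "ry": 0, "rz": 0}, {"dx": 0, "dy": 0, "dz": 0, "rx": 0, "ry": 0, "rz": 0}, {"dx": 0, "dy": 0, "dz": 0, "rx": 0, "ry": 0, "rz": 0}, {"dx": 0, "dy": 0, "dz": 0, "rx": 0, "ry": 0, "rz": 0}, {"dx": 0, "dy": 0, "dz": 0, "rx": 0, "ry": 0, "rz": 0}])

```text
t: 68.45
tcp_pos: [0.5014, -0.0005, 0.096]
tool_rot: [0.764, 0.646, 0.0, 0.0]
force: [-2.2, -0.8, 6.0]
finger_gap: 0.198
gripper_force: 69.8
```

```bash
python3 -c "
from h import *
s=sensors.sense();print(s['tcp_pos'],np.degrees(psi(s)),'want',np.degrees(-.168),s['force'],s['finger_gap'])"
```

```text
[ 5.01413297e-01 -4.59980969e-04  9.59522503e-02] -9.590925770414398 want -9.625690958197831 [-2.21059254 -0.76206367  6.02648335] 0.1984786487053561
```

>>> move_arm(targets=[{"dx": 0, "dy": 0, "dz": 0, "rx": 0, "ry": 0, "rz": 0}, {"dx": 0, "dy": 0, "dz": 0, "rx": 0, "ry": 0, "rz": 0}, {"dx": 0, "dy": 0, "dz": 0, "rx": 0, "ry": 0, "rz": 0}, {"dx": 0, "dy": 0, "dz": 0, "rx": 0, "ry": 0, "rz": 0}, {"dx": 0, "dy": 0, "dz": 0, "rx": 0, "ry": 0, "rz": 0}, {"dx": 0, "dy": 0, "dz": 0.6, "rx": 0, "ry": 0, "rz": 0}, {"dx": 0, "dy": 0, "dz": 1, "rx": 0, "ry": 0, "rz": 0}, {"dx": 0, "dy": 0, "dz": 1, "rx": 0, "ry": 0, "rz": 0}, {"dx": 0, "dy": 0, "dz": 1, "rx": 0, "ry": 0, "rz": 0}, {"dx": 0, "dy": 0, "dz": 0.6, "rx": 0, "ry": 0, "rz": 0}], claw=60)

```text
t: 69.7
tcp_pos: [0.5019, -0.0004, 0.2031]
tool_rot: [0.764, 0.645, 0.001, 0.001]
force: [-0.0, -0.0, 0.1]
finger_gap: 0.602
gripper_force: 0.0
```

>>> move_arm(targets=[{"dx": 0.02, "dy": -0.52, "dz": 0, "rx": 0, "ry": 0, "rz": 0.3}, {"dx": 0.02, "dy": -0.52, "dz": 0, "rx": 0, "ry": 0, "rz": 0.3}, {"dx": 0.02, "dy": -0.52, "dz": 0, "rx": 0, "ry": 0, "rz": 0.3}, {"dx": 0.02, "dy": -0.52, "dz": 0, "rx": 0, "ry": 0, "rz": 0.3}, {"dx": 0.02, "dy": -0.52, "dz": 0, "rx": 0, "ry": 0, "rz": 0.3}, {"dx": 0.02, "dy": -0.52, "dz": 0, "rx": 0, "ry": 0, "rz": 0.3}, {"dx": 0.02, "dy": -0.52, "dz": 0, "rx": 0, "ry": 0, "rz": 0.3}, {"dx": 0.02, "dy": -0.52, "dz": 0, "rx": 0, "ry": 0, "rz": 0.3}, {"dx": 0.02, "dy": -0.52, "dz": 0, "rx": 0, "ry": 0, "rz": 0.3}, {"dx": 0.02, "dy": -0.52, "dz": 0, "rx": 0, "ry": 0, "rz": 0.28}], claw=100)

```text
t: 70.95
tcp_pos: [0.5063, -0.1307, 0.2018]
tool_rot: [0.087, 0.996, -0.0, 0.001]
force: [-0.1, 0.1, 0.1]
finger_gap: 0.996
gripper_force: 0.0
```

>>> move_arm(targets=[{"dx": 0, "dy": 0, "dz": 0, "rx": 0, "ry": 0, "rz": 0}, {"dx": 0, "dy": 0, "dz": 0, "rx": 0, "ry": 0, "rz": 0}, {"dx": 0, "dy": 0, "dz": 0, "rx": 0, "ry": 0, "rz": 0}, {"dx": 0, "dy": 0, "dz": 0, "rx": 0, "ry": 0, "rz": 0}, {"dx": 0, "dy": 0, "dz": 0, "rx": 0, "ry": 0, "rz": 0}, {"dx": 0, "dy": 0, "dz": 0, "rx": 0, "ry": 0, "rz": 0}, {"dx": 0, "dy": 0, "dz": 0, "rx": 0, "ry": 0, "rz": 0}, {"dx": 0, "dy": 0, "dz": 0, "rx": 0, "ry": 0, "rz": 0}, {"dx": 0, "dy": 0, "dz": 0, "rx": 0, "ry": 0, "rz": 0}, {"dx": 0, "dy": 0, "dz": 0, "rx": 0, "ry": 0, "rz": 0}])

```text
t: 72.2
tcp_pos: [0.5063, -0.1303, 0.2007]
tool_rot: [0.089, 0.996, -0.0, 0.0]
force: [0.1, 0.9, -0.1]
finger_gap: 0.999
gripper_force: 0.0
```

```bash
python3 - <<'E'
from h import *
p,sc,m,im=look(FORM,[.508,-.13,2.96],.08,'V','w15')
s=sensors.sense();print((p[:2]-s['tcp_pos'][:2])/.025,np.degrees(p[2]-np.pi/2-psi(s))/30)
R=np.array([[np.cos(p[2]),np.sin(p[2])],[-np.sin(p[2]),np.cos(p[2])]])
for u in proj(m,np.c_[FORM[:,:2]@R/1000+p[:2],np.full(len(FORM),.08)],1): cv2.circle(im,tuple(int(round(a)) for a in u),0,(0,0,255),-1)
cv2.imwrite('pics/w15o.png',im)
E
```

```text
t 72.2 tcp [ 0.5063 -0.1303  0.2007] psi 1.3922 fit [ 0.5081 -0.1297  2.9582] 0.471
[0.07282531 0.02443693] -0.009161113550057635
```

View pics/w15o.png

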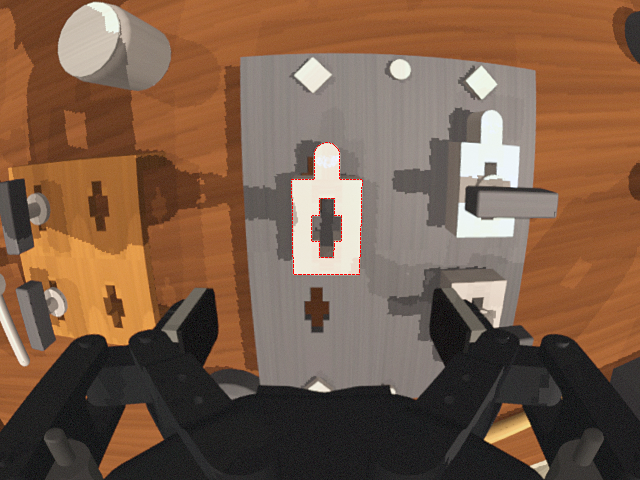

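>>> move_arm(targets=[{"dx": 0.073, "dy": 0.04, "dz": -1, "rx": 0, "ry": 0, "rz": -0.009}, {"dx": 0, "dy": 0, "dz": -1, "rx": 0, "ry": 0, "rz": 0}, {"dx": 0, "dy": 0, "dz": -1, "rx": 0, "ry": 0, "rz": 0}, {"dx": 0, "dy": 0, "dz": -1, "rx": 0, "ry": 0, "rz": 0}, {"dx": 0, "dy": 0, "dz": -1, "rx": 0, "ry": 0, "rz": 0}, {"dx": 0, "dy": 0, "dz": -0.5, "rx": 0, "ry": 0, "rz": 0}, {"dx": 0, "dy": 0, "dz": -0.3, "rx": 0, "ry": 0, "rz": 0}, {"dx": 0, "dy": 0, "dz": 0, "rx": 0, "ry": 0, "rz": 0}, {"dx": 0, "dy": 0, "dz": 0, "rx": 0, "ry": 0, "rz": 0}, {"dx": 0, "dy": 0, "dz": 0, "rx": 0, "ry": 0, "rz": 0}])

```text
t: 73.5
tcp_pos: [0.5086, -0.1295, 0.0564]
tool_rot: [0.091, 0.996, -0.0, 0.001]
force: [0.8, -0.5, -0.1]
finger_gap: 0.999
gripper_force: 0.0
```

>>> move_arm(targets=[{"dx": 0, "dy": 0, "dz": 0, "rx": 0, "ry": 0, "rz": 0}, {"dx": 0, "dy": 0, "dz": 0, "rx": 0, "ry": 0, "rz": 0}, {"dx": 0, "dy": 0, "dz": 0, "rx": 0, "ry": 0, "rz": 0}, {"dx": 0, "dy": 0, "dz": 0, "rx": 0, "ry": 0, "rz": 0}, {"dx": 0, "dy": 0, "dz": 0, "rx": 0, "ry": 0, "rz": 0}, {"dx": 0, "dy": 0, "dz": 0, "rx": 0, "ry": 0, "rz": 0}, {"dx": 0, "dy": 0, "dz": 0, "rx": 0, "ry": 0, "rz": 0}, {"dx": 0, "dy": 0, "dz": 0, "rx": 0, "ry": 0, "rz": 0}, {"dx": 0, "dy": 0, "dz": 0, "rx": 0, "ry": 0, "rz": 0}, {"dx": 0, "dy": 0, "dz": 0, "rx": 0, "ry": 0, "rz": 0}], claw=0, newtons=60)

```text
t: 74.75
tcp_pos: [0.5083, -0.1293, 0.0562]
tool_rot: [0.092, 0.996, -0.0, 0.0]
force: [-0.6, 0.8, 4.9]
finger_gap: 0.57
gripper_force: 64.6
```

```bash
python3 -c "
from h import *
s=sensors.sense();print(s['tcp_pos'],psi(s),s['force'],s['finger_gap'])"
```

```text
[ 0.50833002 -0.12931571  0.05620101] 1.3873970337361285 [-0.58924023  0.80050477  4.91209114] 0.5702291938822232
```

>>> move_arm(targets=[{"dx": 0, "dy": 0, "dz": 0.4, "rx": 0, "ry": 0, "rz": 0}, {"dx": -0.4, "dy": -0.055, "dz": 0, "rx": 0, "ry": 0, "rz": 0.029}, {"dx": -0.4, "dy": -0.055, "dz": 0, "rx": 0, "ry": 0, "rz": 0}, {"dx": -0.372, "dy": -0.054, "dz": 0, "rx": 0, "ry": 0, "rz": 0}, {"dx": 0, "dy": 0, "dz": 0, "rx": 0, "ry": 0, "rz": 0}, {"dx": 0, "dy": 0, "dz": 0, "rx": 0, "ry": 0, "rz": 0}, {"dx": 0, "dy": 0, "dz": 0, "rx": 0, "ry": 0, "rz": 0}, {"dx": 0, "dy": 0, "dz": 0, "rx": 0, "ry": 0, "rz": 0}, {"dx": 0, "dy": 0, "dz": 0, "rx": 0, "ry": 0, "rz": 0}, {"dx": 0, "dy": 0, "dz": 0, "rx": 0, "ry": 0, "rz": 0}])

```text
t: 76.0
tcp_pos: [0.4789, -0.1333, 0.0657]
tool_rot: [0.084, 0.996, -0.0, 0.0]
force: [-0.5, 0.4, -5.1]
finger_gap: 0.576
gripper_force: 63.4
```

```bash
python3 -c "
from h import *
s=sensors.sense();p=s['tcp_pos'];print(p,(np.array([.4790,-.1334])-p[:2])/.025,np.degrees(1.4028-psi(s))/30)"
```

```text
[ 0.47890214 -0.13334671  0.06567424] [ 0.0039145 -0.0021314] -0.00014250673911941024
```

>>> move_arm(targets=[{"dx": 0, "dy": 0, "dz": -0.2, "rx": 0, "ry": 0, "rz": 0}, {"dx": 0, "dy": 0, "dz": -0.1, "rx": 0, "ry": 0, "rz": 0}, {"dx": 0, "dy": 0, "dz": -0.05, "rx": 0, "ry": 0, "rz": 0}, {"dx": 0, "dy": 0, "dz": -0.04, "rx": 0, "ry": 0, "rz": 0}, {"dx": 0, "dy": 0, "dz": 0, "rx": 0, "ry": 0, "rz": 0}, {"dx": 0, "dy": 0, "dz": 0, "rx": 0, "ry": 0, "rz": 0}, {"dx": 0, "dy": 0, "dz": 0, "rx": 0, "ry": 0, "rz": 0}, {"dx": 0, "dy": 0, "dz": 0, "rx": 0, "ry": 0, "rz": 0}, {"dx": 0, "dy": 0, "dz": 0, "rx": 0, "ry": 0, "rz": 0}, {"dx": 0, "dy": 0, "dz": 0, "rx": 0, "ry": 0, "rz": 0}])

```text
t: 77.25
tcp_pos: [0.4787, -0.1334, 0.0562]
tool_rot: [0.084, 0.996, -0.0, -0.0]
force: [-2.4, 0.6, 5.1]
finger_gap: 0.574
gripper_force: 64.4
```

>>> move_arm(targets=[{"dx": 0, "dy": 0, "dz": 0, "rx": 0, "ry": 0, "rz": 0}, {"dx": 0, "dy": 0, "dz": 0, "rx": 0, "ry": 0, "rz": 0}, {"dx": 0, "dy": 0, "dz": 0, "rx": 0, "ry": 0, "rz": 0}, {"dx": 0, "dy": 0, "dz": 0, "rx": 0, "ry": 0, "rz": 0}, {"dx": 0, "dy": 0, "dz": 0, "rx": 0, "ry": 0, "rz": 0}, {"dx": 0, "dy": 0, "dz": 0.6, "rx": 0, "ry": 0, "rz": 0}, {"dx": 0, "dy": 0, "dz": 1, "rx": 0, "ry": 0, "rz": 0}, {"dx": 0, "dy": 0, "dz": 1, "rx": 0, "ry": 0, "rz": 0}, {"dx": 0, "dy": 0, "dz": 1, "rx": 0, "ry": 0, "rz": 0}, {"dx": 0, "dy": 0, "dz": 1, "rx": 0, "ry": 0, "rz": 0}], claw=100)

```text
t: 78.5
tcp_pos: [0.4788, -0.1334, 0.1728]
tool_rot: [0.084, 0.996, -0.0, 0.001]
force: [0.6, -0.8, 0.3]
finger_gap: 0.999
gripper_force: 0.0
```

>>> move_arm(targets=[{"dx": -0.131, "dy": -0.949, "dz": 0, "rx": 0, "ry": 0, "rz": -0.04}, {"dx": -0.131, "dy": -0.949, "dz": 0, "rx": 0, "ry": 0, "rz": 0}, {"dx": -0.131, "dy": -0.949, "dz": 0, "rx": 0, "ry": 0, "rz": 0}, {"dx": -0.131, "dy": -0.949, "dz": 0, "rx": 0, "ry": 0, "rz": 0}, {"dx": -0.131, "dy": -0.949, "dz": 0, "rx": 0, "ry": 0, "rz": 0}, {"dx": -0.131, "dy": -0.949, "dz": 0, "rx": 0, "ry": 0, "rz": 0}, {"dx": -0.131, "dy": -0.949, "dz": 0, "rx": 0, "ry": 0, "rz": 0}, {"dx": -0.131, "dy": -0.949, "dz": 0, "rx": 0, "ry": 0, "rz": 0}, {"dx": -0.131, "dy": -0.949, "dz": 0, "rx": 0, "ry": 0, "rz": 0}, {"dx": -0.131, "dy": -0.949, "dz": 0, "rx": 0, "ry": 0, "rz": 0}], claw=60)

```text
t: 79.75
tcp_pos: [0.4458, -0.3722, 0.1709]
tool_rot: [0.094, 0.996, 0.0, -0.0]
force: [-0.3, -0.1, -0.1]
finger_gap: 0.601
gripper_force: 0.0
```

>>> move_arm(targets=[{"dx": -0.131, "dy": -0.949, "dz": 0, "rx": 0, "ry": 0, "rz": 0}, {"dx": 0, "dy": 0, "dz": 0, "rx": 0, "ry": 0, "rz": 0}, {"dx": 0, "dy": 0, "dz": 0, "rx": 0, "ry": 0, "rz": 0}, {"dx": 0, "dy": 0, "dz": 0, "rx": 0, "ry": 0, "rz": 0}, {"dx": 0, "dy": 0, "dz": 0, "rx": 0, "ry": 0, "rz": 0}, {"dx": 0, "dy": 0, "dz": 0, "rx": 0, "ry": 0, "rz": 0}, {"dx": 0, "dy": 0, "dz": 0, "rx": 0, "ry": 0, "rz": 0}, {"dx": 0, "dy": 0, "dz": 0, "rx": 0, "ry": 0, "rz": 0}, {"dx": 0, "dy": 0, "dz": 0, "rx": 0, "ry": 0, "rz": 0}, {"dx": 0, "dy": 0, "dz": 0, "rx": 0, "ry": 0, "rz": 0}])

```text
t: 81.0
tcp_pos: [0.4428, -0.3944, 0.1709]
tool_rot: [0.094, 0.996, -0.0, 0.0]
force: [-0.6, 0.7, 0.1]
finger_gap: 0.6
gripper_force: 0.0
```

```bash
python3 - <<'E'
from h import *
p,sc,m,im=look(PIN,[.4424,-.3946,-.192],.112,'S','w16')
s=sensors.sense();print((p[:2]-s['tcp_pos'][:2])/.025,s['q'])
mt,it=snap('top')
print(fit(FORM,[(mt,it,0)],[.4765,-.1325,2.974],.08,'V'))
E
```

```text
t 81.0 tcp [ 0.4428 -0.3944  0.1709] psi 1.3817 fit [ 0.4408 -0.3954 -0.168 ] 0.374
[-0.0770163  -0.04027677] [-9.15994722e-01  5.58696968e-01  1.57365749e+00 -1.26929790e-05
  1.00923095e+00 -2.29772600e+00]
(array([ 0.47674782, -0.13253981,  2.97270149]), np.float64(0.256380628063909))
```

>>> move_arm(targets=[{"dx": -0.044, "dy": -0.036, "dz": -1, "rx": 0, "ry": 0, "rz": 0.03}, {"dx": 0, "dy": 0, "dz": -1, "rx": 0, "ry": 0, "rz": 0}, {"dx": 0, "dy": 0, "dz": -0.9, "rx": 0, "ry": 0, "rz": 0}, {"dx": 0, "dy": 0, "dz": -0.5, "rx": 0, "ry": 0, "rz": 0}, {"dx": 0, "dy": 0, "dz": -0.236, "rx": 0, "ry": 0, "rz": 0}, {"dx": 0, "dy": 0, "dz": 0, "rx": 0, "ry": 0, "rz": 0}, {"dx": 0, "dy": 0, "dz": 0, "rx": 0, "ry": 0, "rz": 0}, {"dx": 0, "dy": 0, "dz": 0, "rx": 0, "ry": 0, "rz": 0}, {"dx": 0, "dy": 0, "dz": 0, "rx": 0, "ry": 0, "rz": 0}, {"dx": 0, "dy": 0, "dz": 0, "rx": 0, "ry": 0, "rz": 0}])

```text
t: 82.35
tcp_pos: [0.4417, -0.3954, 0.0803]
tool_rot: [0.087, 0.996, -0.0, 0.0]
force: [0.3, -0.5, -0.2]
finger_gap: 0.601
gripper_force: 0.0
```

>>> move_arm(targets=[{"dx": 0, "dy": 0, "dz": 0, "rx": 0, "ry": 0, "rz": 0}, {"dx": 0, "dy": 0, "dz": 0, "rx": 0, "ry": 0, "rz": 0}, {"dx": 0, "dy": 0, "dz": 0, "rx": 0, "ry": 0, "rz": 0}, {"dx": 0, "dy": 0, "dz": 0, "rx": 0, "ry": 0, "rz": 0}, {"dx": 0, "dy": 0, "dz": 0, "rx": 0, "ry": 0, "rz": 0}, {"dx": 0, "dy": 0, "dz": 0, "rx": 0, "ry": 0, "rz": 0}, {"dx": 0, "dy": 0, "dz": 0, "rx": 0, "ry": 0, "rz": 0}, {"dx": 0, "dy": 0, "dz": 0, "rx": 0, "ry": 0, "rz": 0}, {"dx": 0, "dy": 0, "dz": 0, "rx": 0, "ry": 0, "rz": 0}, {"dx": 0, "dy": 0, "dz": 0, "rx": 0, "ry": 0, "rz": 0}], claw=0, newtons=70)

```text
t: 83.6
tcp_pos: [0.4417, -0.3953, 0.0802]
tool_rot: [0.087, 0.996, -0.0, 0.0]
force: [-1.0, 0.5, 2.8]
finger_gap: 0.2
gripper_force: 68.5
```

```bash
python3 -c "
from h import *
s=sensors.sense();print(s['tcp_pos'],psi(s),s['force'],s['finger_gap']);p=s['tcp_pos']
print((np.array([.4789,-.1334])-p[:2])/.025,np.degrees(1.4028-psi(s))/30)"
```

```text
[ 0.44171342 -0.39530046  0.08015374] 1.3974928973363314 [-0.98428002  0.47162595  2.8285841 ] 0.1995970882458793
[ 1.48746305 10.47601826] 0.010135819469028319
```

>>> move_arm(targets=[{"dx": 0, "dy": 0, "dz": 0.6, "rx": 0, "ry": 0, "rz": 0}, {"dx": 0, "dy": 0, "dz": 1, "rx": 0, "ry": 0, "rz": 0}, {"dx": 0, "dy": 0, "dz": 1, "rx": 0, "ry": 0, "rz": 0}, {"dx": 0, "dy": 0, "dz": 1, "rx": 0, "ry": 0, "rz": 0}, {"dx": 0, "dy": 0, "dz": 1, "rx": 0, "ry": 0, "rz": 0}, {"dx": 0, "dy": 0, "dz": 0.4, "rx": 0, "ry": 0, "rz": 0}, {"dx": 0.135, "dy": 0.952, "dz": 0, "rx": 0, "ry": 0, "rz": 0.01}, {"dx": 0.135, "dy": 0.952, "dz": 0, "rx": 0, "ry": 0, "rz": 0}, {"dx": 0.135, "dy": 0.952, "dz": 0, "rx": 0, "ry": 0, "rz": 0}, {"dx": 0.135, "dy": 0.952, "dz": 0, "rx": 0, "ry": 0, "rz": 0}])

```text
t: 84.85
tcp_pos: [0.4551, -0.2975, 0.2045]
tool_rot: [0.084, 0.997, 0.001, -0.001]
force: [0.0, 0.6, -2.7]
finger_gap: 0.199
gripper_force: 68.6
```

>>> move_arm(targets=[{"dx": 0.135, "dy": 0.952, "dz": 0, "rx": 0, "ry": 0, "rz": 0}, {"dx": 0.135, "dy": 0.952, "dz": 0, "rx": 0, "ry": 0, "rz": 0}, {"dx": 0.135, "dy": 0.952, "dz": 0, "rx": 0, "ry": 0, "rz": 0}, {"dx": 0.135, "dy": 0.952, "dz": 0, "rx": 0, "ry": 0, "rz": 0}, {"dx": 0.135, "dy": 0.952, "dz": 0, "rx": 0, "ry": 0, "rz": 0}, {"dx": 0.135, "dy": 0.952, "dz": 0, "rx": 0, "ry": 0, "rz": 0}, {"dx": 0.137, "dy": 0.956, "dz": 0, "rx": 0, "ry": 0, "rz": 0}, {"dx": 0, "dy": 0, "dz": 0, "rx": 0, "ry": 0, "rz": 0}, {"dx": 0, "dy": 0, "dz": 0, "rx": 0, "ry": 0, "rz": 0}, {"dx": 0, "dy": 0, "dz": 0, "rx": 0, "ry": 0, "rz": 0}])

```text
t: 86.1
tcp_pos: [0.479, -0.134, 0.2051]
tool_rot: [0.084, 0.996, -0.0, 0.0]
force: [-0.1, -0.1, -2.9]
finger_gap: 0.202
gripper_force: 68.7
```

>>> move_arm(targets=[{"dx": 0, "dy": 0, "dz": 0, "rx": 0, "ry": 0, "rz": 0}, {"dx": 0, "dy": 0, "dz": 0, "rx": 0, "ry": 0, "rz": 0}, {"dx": 0, "dy": 0, "dz": 0, "rx": 0, "ry": 0, "rz": 0}, {"dx": 0, "dy": 0, "dz": 0, "rx": 0, "ry": 0, "rz": 0}, {"dx": 0, "dy": 0, "dz": 0, "rx": 0, "ry": 0, "rz": 0}, {"dx": 0, "dy": 0, "dz": 0, "rx": 0, "ry": 0, "rz": 0}, {"dx": 0, "dy": 0, "dz": 0, "rx": 0, "ry": 0, "rz": 0}, {"dx": 0, "dy": 0, "dz": 0, "rx": 0, "ry": 0, "rz": 0}, {"dx": 0, "dy": 0, "dz": 0, "rx": 0, "ry": 0, "rz": 0}, {"dx": 0, "dy": 0, "dz": 0, "rx": 0, "ry": 0, "rz": 0}])

```text
t: 87.35
tcp_pos: [0.4789, -0.1334, 0.205]
tool_rot: [0.084, 0.996, -0.0, 0.0]
force: [0.3, 0.3, -2.3]
finger_gap: 0.202
gripper_force: 68.7
```

```bash
python3 - <<'E'
from h import *
p,sc,m,im=look(FORM,[.4788,-.1345,2.974],.08,'V','w17')
s=sensors.sense();print((np.array([.4789,-.1334])-s['tcp_pos'][:2])/.025,np.degrees(1.4028-psi(s))/30)
E
```

```text
t 87.35 tcp [ 0.4789 -0.1334  0.205 ] psi 1.4027 fit [ 0.4787 -0.1344  2.9726] 0.351
[ 0.0029068  -0.00199507] 0.00013626038575203443
```

>>> move_arm(targets=[{"dx": 0, "dy": 0, "dz": -0.9, "rx": 0, "ry": 0, "rz": 0}, {"dx": 0, "dy": 0, "dz": -0.7, "rx": 0, "ry": 0, "rz": 0}, {"dx": 0, "dy": 0, "dz": -0.24, "rx": 0, "ry": 0, "rz": 0}, {"dx": 0, "dy": 0, "dz": -0.1, "rx": 0, "ry": 0, "rz": 0}, {"dx": 0, "dy": 0, "dz": -0.1, "rx": 0, "ry": 0, "rz": 0}, {"dx": 0, "dy": 0, "dz": -0.1, "rx": 0, "ry": 0, "rz": 0}, {"dx": 0, "dy": 0, "dz": -0.1, "rx": 0, "ry": 0, "rz": 0}, {"dx": 0, "dy": 0, "dz": -0.1, "rx": 0, "ry": 0, "rz": 0}, {"dx": 0, "dy": 0, "dz": -0.1, "rx": 0, "ry": 0, "rz": 0}, {"dx": 0, "dy": 0, "dz": 0, "rx": 0, "ry": 0, "rz": 0}])

```text
t: 88.65
tcp_pos: [0.4787, -0.1333, 0.1438]
tool_rot: [0.084, 0.996, 0.0, -0.0]
force: [-0.0, -0.1, -2.5]
finger_gap: 0.201
gripper_force: 68.7
```

>>> move_arm(targets=[{"dx": 0, "dy": 0, "dz": -0.2, "rx": 0, "ry": 0, "rz": 0}, {"dx": 0, "dy": 0, "dz": -0.2, "rx": 0, "ry": 0, "rz": 0}, {"dx": 0, "dy": 0, "dz": -0.2, "rx": 0, "ry": 0, "rz": 0}, {"dx": 0, "dy": 0, "dz": -0.08, "rx": 0, "ry": 0, "rz": 0}, {"dx": 0, "dy": 0, "dz": -0.08, "rx": 0, "ry": 0, "rz": 0}, {"dx": 0, "dy": 0, "dz": -0.08, "rx": 0, "ry": 0, "rz": 0}, {"dx": 0, "dy": 0, "dz": -0.08, "rx": 0, "ry": 0, "rz": 0}, {"dx": 0, "dy": 0, "dz": -0.08, "rx": 0, "ry": 0, "rz": 0}, {"dx": 0, "dy": 0, "dz": -0.08, "rx": 0, "ry": 0, "rz": 0}, {"dx": 0, "dy": 0, "dz": 0, "rx": 0, "ry": 0, "rz": 0}])

```text
t: 89.9
tcp_pos: [0.4788, -0.1333, 0.1169]
tool_rot: [0.084, 0.996, 0.0, -0.0]
force: [0.3, -0.1, -3.0]
finger_gap: 0.199
gripper_force: 68.7
```

>>> move_arm(targets=[{"dx": 0, "dy": 0, "dz": -0.16, "rx": 0, "ry": 0, "rz": 0}, {"dx": 0, "dy": 0, "dz": -0.16, "rx": 0, "ry": 0, "rz": 0}, {"dx": 0, "dy": 0, "dz": -0.16, "rx": 0, "ry": 0, "rz": 0}, {"dx": 0, "dy": 0, "dz": -0.16, "rx": 0, "ry": 0, "rz": 0}, {"dx": 0, "dy": 0, "dz": -0.08, "rx": 0, "ry": 0, "rz": 0}, {"dx": 0, "dy": 0, "dz": -0.05, "rx": 0, "ry": 0, "rz": 0}, {"dx": 0, "dy": 0, "dz": -0.03, "rx": 0, "ry": 0, "rz": 0}, {"dx": 0, "dy": 0, "dz": -0.03, "rx": 0, "ry": 0, "rz": 0}, {"dx": 0, "dy": 0, "dz": -0.03, "rx": 0, "ry": 0, "rz": 0}, {"dx": 0, "dy": 0, "dz": 0, "rx": 0, "ry": 0, "rz": 0}])

```text
t: 91.15
tcp_pos: [0.479, -0.1334, 0.0961]
tool_rot: [0.084, 0.996, -0.0, 0.0]
force: [0.0, 0.6, 4.7]
finger_gap: 0.195
gripper_force: 69.7
```

>>> move_arm(targets=[{"dx": 0, "dy": 0, "dz": -0.01, "rx": 0, "ry": 0, "rz": 0}, {"dx": 0, "dy": 0, "dz": 0, "rx": 0, "ry": 0, "rz": 0}, {"dx": 0, "dy": 0, "dz": 0, "rx": 0, "ry": 0, "rz": 0}, {"dx": 0, "dy": 0, "dz": 0, "rx": 0, "ry": 0, "rz": 0}, {"dx": 0, "dy": 0, "dz": 0, "rx": 0, "ry": 0, "rz": 0}, {"dx": 0, "dy": 0, "dz": 0, "rx": 0, "ry": 0, "rz": 0}, {"dx": 0, "dy": 0, "dz": 0, "rx": 0, "ry": 0, "rz": 0}, {"dx": 0, "dy": 0, "dz": 0, "rx": 0, "ry": 0, "rz": 0}, {"dx": 0, "dy": 0, "dz": 0, "rx": 0, "ry": 0, "rz": 0}, {"dx": 0, "dy": 0, "dz": 0, "rx": 0, "ry": 0, "rz": 0}])

```text
t: 92.4
tcp_pos: [0.479, -0.1334, 0.0961]
tool_rot: [0.084, 0.996, -0.0, 0.0]
force: [-1.3, 0.8, 6.1]
finger_gap: 0.203
gripper_force: 70.2
```

>>> move_arm(targets=[{"dx": 0, "dy": 0, "dz": 0.012, "rx": 0, "ry": 0, "rz": -0.2}, {"dx": 0, "dy": 0, "dz": 0, "rx": 0, "ry": 0, "rz": -0.3}, {"dx": 0, "dy": 0, "dz": 0, "rx": 0, "ry": 0, "rz": -0.3}, {"dx": 0, "dy": 0, "dz": 0, "rx": 0, "ry": 0, "rz": -0.3}, {"dx": 0, "dy": 0, "dz": 0, "rx": 0, "ry": 0, "rz": -0.3}, {"dx": 0, "dy": 0, "dz": 0, "rx": 0, "ry": 0, "rz": -0.3}, {"dx": 0, "dy": 0, "dz": 0, "rx": 0, "ry": 0, "rz": -0.3}, {"dx": 0, "dy": 0, "dz": 0, "rx": 0, "ry": 0, "rz": -0.3}, {"dx": 0, "dy": 0, "dz": 0, "rx": 0, "ry": 0, "rz": -0.3}, {"dx": 0, "dy": 0, "dz": 0, "rx": 0, "ry": 0, "rz": -0.3}])

```text
t: 93.65
tcp_pos: [0.4793, -0.1338, 0.0961]
tool_rot: [0.748, 0.663, 0.0, 0.001]
force: [-1.0, -0.4, 3.9]
finger_gap: 0.201
gripper_force: 69.4
```

>>> move_arm(targets=[{"dx": 0, "dy": 0, "dz": 0, "rx": 0, "ry": 0, "rz": -0.1}, {"dx": 0, "dy": 0, "dz": 0, "rx": 0, "ry": 0, "rz": 0}, {"dx": 0, "dy": 0, "dz": 0, "rx": 0, "ry": 0, "rz": 0}, {"dx": 0, "dy": 0, "dz": 0, "rx": 0, "ry": 0, "rz": 0}, {"dx": 0, "dy": 0, "dz": 0, "rx": 0, "ry": 0, "rz": 0}, {"dx": 0, "dy": 0, "dz": 0, "rx": 0, "ry": 0, "rz": 0}, {"dx": 0, "dy": 0, "dz": 0, "rx": 0, "ry": 0, "rz": 0}, {"dx": 0, "dy": 0, "dz": 0, "rx": 0, "ry": 0, "rz": 0}, {"dx": 0, "dy": 0, "dz": 0, "rx": 0, "ry": 0, "rz": 0}, {"dx": 0, "dy": 0, "dz": 0, "rx": 0, "ry": 0, "rz": 0}])

```text
t: 94.9
tcp_pos: [0.4793, -0.1337, 0.0961]
tool_rot: [0.764, 0.646, 0.0, 0.001]
force: [-1.2, -0.1, 6.1]
finger_gap: 0.199
gripper_force: 69.8
```

```bash
python3 -c "
from h import *
s=sensors.sense();print(s['tcp_pos'],np.degrees(psi(s)),'want',np.degrees(-.168),s['force'],s['finger_gap'])"
```

```text
[ 0.47930699 -0.13372449  0.09606633] -9.584209862470052 want -9.625690958197831 [-1.16172316 -0.08337703  6.09242499] 0.19929100892391022
```

>>> move_arm(targets=[{"dx": 0, "dy": 0, "dz": 0, "rx": 0, "ry": 0, "rz": 0}, {"dx": 0, "dy": 0, "dz": 0, "rx": 0, "ry": 0, "rz": 0}, {"dx": 0, "dy": 0, "dz": 0, "rx": 0, "ry": 0, "rz": 0}, {"dx": 0, "dy": 0, "dz": 0, "rx": 0, "ry": 0, "rz": 0}, {"dx": 0, "dy": 0, "dz": 0, "rx": 0, "ry": 0, "rz": 0}, {"dx": 0, "dy": 0, "dz": 0.6, "rx": 0, "ry": 0, "rz": 0}, {"dx": 0, "dy": 0, "dz": 1, "rx": 0, "ry": 0, "rz": 0}, {"dx": 0, "dy": 0, "dz": 1, "rx": 0, "ry": 0, "rz": 0}, {"dx": 0, "dy": 0, "dz": 1, "rx": 0, "ry": 0, "rz": 0}, {"dx": 0, "dy": 0, "dz": 1, "rx": 0, "ry": 0, "rz": 0}], claw=60)

```text
t: 96.15
tcp_pos: [0.4788, -0.1334, 0.2125]
tool_rot: [0.764, 0.645, 0.0, 0.001]
force: [-0.1, -0.2, 0.8]
finger_gap: 0.601
gripper_force: 0.0
```

>>> move_arm(targets=[{"dx": 0.3, "dy": -1, "dz": 0.6, "rx": 0, "ry": 0, "rz": 0.2}, {"dx": 0.3, "dy": -1, "dz": 0.6, "rx": 0, "ry": 0, "rz": 0.2}, {"dx": 0.3, "dy": -1, "dz": 0.6, "rx": 0, "ry": 0, "rz": 0.2}, {"dx": 0.3, "dy": -1, "dz": 0.6, "rx": 0, "ry": 0, "rz": 0.2}, {"dx": 0.3, "dy": -1, "dz": 0.6, "rx": 0, "ry": 0, "rz": 0.2}, {"dx": 0.3, "dy": -1, "dz": 0, "rx": 0, "ry": 0, "rz": 0}, {"dx": 0.3, "dy": -1, "dz": 0, "rx": 0, "ry": 0, "rz": 0}, {"dx": 0.3, "dy": -1, "dz": 0, "rx": 0, "ry": 0, "rz": 0}, {"dx": 0, "dy": 0, "dz": 0, "rx": 0, "ry": 0, "rz": 0}, {"dx": 0, "dy": 0, "dz": 0, "rx": 0, "ry": 0, "rz": 0}])

```text
t: 97.4
tcp_pos: [0.5383, -0.3323, 0.2859]
tool_rot: [0.571, 0.821, 0.0, -0.001]
force: [-0.4, -0.5, -0.2]
finger_gap: 0.599
gripper_force: 0.0
```

```bash
python3 - <<'E'
from h import *
m,im=snap('top','top2');ms,ims=snap('side','side2')
cv2.imwrite('pics/fin.png',np.hstack([cv2.resize(im[170:330,250:450],(400,320)),cv2.resize(ims[190:360,230:430],(400,320))]))
for p in([.6075,-.0187,-.167],[.499,-.0005,2.974],[.4767,-.1325,2.974]): print(fit(FORM[:],[(m,im,0)],p,.08,'V'))
E
```

```text
(array([ 0.60752162, -0.01863508, -0.16635917]), np.float64(0.17417245425070865))
(array([ 4.99216848e-01, -5.50262920e-04,  2.97323396e+00]), np.float64(0.1872245026320866))
(array([ 0.47685198, -0.13251539,  2.97413335]), np.float64(0.18725277604988227))
```

View pics/fin.png

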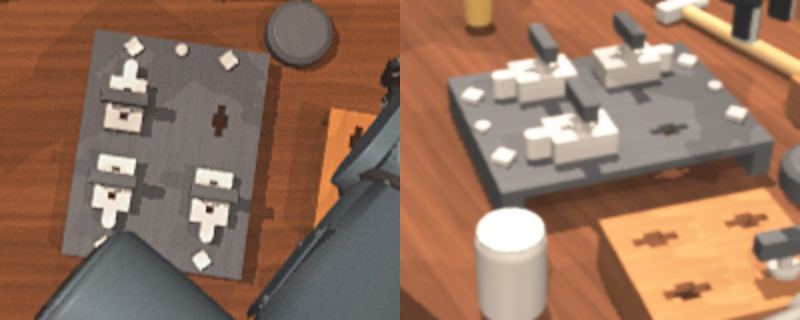

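```bash
python3 -c "
from station import order
print(order.sign_off())"
```

```text
the job is handed in; nothing more can be done
None
```

The job is handed in: all three formers on the bench sit square on their own seats, noses to their pointers, each with a T-pin fully home and turned a quarter to lock. The spare pin is still in the rack, and one former knocked aside mid-run was reset before pinning.

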